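# Ratchet a filter cartridge onto its seal, then free the pawl and wind the press back

### The job

With the pawl riding on the ratchet wheel, turn the press's black knob clockwise, click by click, until the pawl alone, with your hand off everything, holds the white cartridge firmly against the sprung seal hidden in its holder (10 to 35 newtons; past 48 it is crushed). Then flip the red-balled pawl handle over so that it stays clear of the wheel, never forcing the knob back against the pawl, and wind the knob counter-clockwise all the way back to its stop. Leave the cartridge pushed in and the other things on the bench where they are.

Things in the scene. Friction and masses are not known exactly. Their poses are not given: they have to be found in the camera images.
- press: Small bench press, fixed: grey base plate 112 x 290 x 12 mm, blue gear housing 84 x 92 mm, 58 mm high. Origin on the bench under the wheel axis; z up; +y runs along the ram to the aluminium holder tube (outer diameter 44 mm, axis at x = -12, z = 34 mm, from y = 140 to 202 mm; an adjusting screw sticks out behind it). A fixed microscope, 350 mm tall, stands behind it to the left.
- ratchet_knob (a joint): Angle (rad) of ratchet wheel and knob about the vertical axis through the press origin: 0 = back at its stop, grows clockwise seen from above, up to 4.0. One click is 0.524 rad: turn 0.07 to 0.1 rad past it; let go, it rolls back onto the pawl and up to 10 N of squeeze is lost. Ram: 9 mm per rad. Torque: friction 0.03 Nm, 0.12 Nm per rad/s, 0.009 Nm for each newton on the cartridge.
- knob_grip (a point): Centre of the black fluted round knob, 36 mm in diameter, from 82 to 112 mm above the bench, white index line on top; this point is on its axis, 97 mm high. Grip it from above at any yaw. Below it lies the ratchet wheel, 118 mm in diameter, its brass saw teeth up to 75 mm above the bench. The teeth are 8 mm high, at radii 42 to 58 mm.
- pawl (a joint): Angle (rad) of the gravity pawl and its handle: about 0 = dropped between teeth, up to 0.17 riding over a tooth; past about 0.8 it tips over by itself and rests at 1.4, clear of the wheel. Hinge: level pin along press y at press x = 48, y = -50, z = 84 mm; a growing angle swings the handle towards press +x. It weighs 60 g and frees with up to 8 N at the ball. Its nose, 48 mm from the pin, lets the wheel turn only clockwise.
- pawl_ball (a point): Centre of the red ball, 16 mm in diameter, at the end of the pawl handle (6 mm steel rod, 45 mm from the hinge pin). With the pawl down it stands at press x = 36, y = -50, z = 127 mm, i.e. beside the knob on the side away from the holder, 62 mm from the wheel axis; flipped over it lies at about press x = 89, z = 103 mm.
- ram: Steel ram driven by the knob, 12 mm square with a black rubber pad 24 mm in diameter; origin at the centre of the pad's face, which moves along press +y from y = 76 mm (x = -12, z = 34 mm).
- cartridge: White cartridge with orange bands, 26 mm in diameter, 70 mm long, lying along press y in front of the ram, far end in the holder tube; slides along press y, 4 N friction. Origin: centre of its rear face, y = 77 to 78 mm at the start. After 1 to 18 mm of travel (varies, cannot be seen) it meets the sprung seal in the holder, 4 N per mm, about 15 N more for each click.
- oil_bottle: Bystander: small white bottle with yellow label and red cap, 26 x 26 x 50 mm. Origin under its centre. Leave alone.
- cover_slips: Bystander: small blue and white box, 31 x 31 x 14 mm. Origin under its centre. Leave alone.
- tally_counter: Bystander: white hand counter, 29 x 42 x 45 mm. Origin under its centre. Leave alone.
- forceps: Bystander: steel forceps, 13 x 132 x 9 mm, lying. Origin under its centre. Leave alone.

How it is judged:
On the way, in this order (a step that is already met when the one before it is completed fails the run):
1. the pawl alone, down in the teeth, holds the cartridge at 10 to 35 N, nothing touching the robot (contact force between ram and cartridge between 10 and 35 N and value of joint pawl below 0.2 rad and contact force between each of the arm, the fingers and anything else below 0.5 N), for 0.4 s.
2. the pawl is flipped clear of the wheel and stays there (value of joint pawl above 1.2 rad), for 0.2 s.
At the end, for the whole second after the job is handed in: The knob is wound back to its stop (within 0.12 rad), the pawl lies flipped over clear of the wheel (above 1.2 rad), and the cartridge stays pushed in (its rear face at least 78.5 mm along the press's y axis) (value of joint ratchet_knob below 0.12 rad and value of joint pawl above 1.2 rad and y of cartridge in the frame of press above 0.0785 m); the robot touches nothing.
It fails at once if the cartridge is overpressed (more than 48 N) (contact force between ram and cartridge above 48 N).
It fails at once if the pawl is forced, as by turning the knob back against it (more than 30 N on it) (contact force between pawl and anything else above 30 N).
It fails at once if a bystander is moved by more than 2 cm (distance of any of oil_bottle, cover_slips, tally_counter, forceps from where it was at the start of the episode above 0.02 m).
It also fails if it takes over 72 s, if anything falls off the work surface, if the arm or the gripper's body presses on something with over 40 N, if the wrist force passes 120 N, or if a joint passes its speed limit or range.

### The arm

A 7-joint arm with a two-finger parallel gripper is mounted at the origin on a cart in front of the work surface, level with it; the furniture and walls round the work are solid. World frame = base frame: x ahead of the robot, y to its left, z up, the work surface at z = 0. Lengths are in m, angles in rad, forces in N, time in s.
With the tool pointing down it reaches from about 0.425 to 0.925 m from the base axis. Payload 6.8 kg.
Tool frame: the origin (TCP) lies at the very end of the fingers, on their centre line; the grasp point (between the pads) lies 19 mm behind it (r.grip_depth is the distance from the TCP to the grasp point, in m); z points along the fingers, y is the direction in which the jaws open and shut (so a half turn about z gives the same grasp; the last joint's range is limited). The gripper opens to 85 mm and grips with 20 to 120 N. Pads are 22 mm wide; open, the fingers measure 114 mm over their backs; the gripper's body (76 mm by 85 mm) begins 54 mm behind the grasp point. The pads swing forward as they close: fully open they stand 13 mm farther back than shut.
Start: joints at [1.174, 0.477, 0.022, 1.555, -0.011, 1.109, -0.083], TCP at [0.192, -0.647, 0.231] pointing down, gripper open.
Joint ranges: [-2.96, 2.96], [-0.34, 2.1], [-1.41, 1.46], [0.24, 2.44], [-1.37, 4.51], [0.17, 1.92], [-2.96, 2.96]. Speed limits (rad/s): [2.39, 2.39, 3.14, 3.14, 3.14, 3.14, 3.14].

### API

Orientations are given as a rotation vector (axis times angle).
In Python, from bench import status, eyes, workorder, spotter, r gives the robot as it stands.
- The arm moves only by the tool drive_tool, never from a script. Its argument "commands" is a list of rows, each an object of numbers: "rx", "ry", "rz": the turn, a rotation vector about the world's x, y, z normalised to -1 to 1, where 1 is 8 degrees; "tx", "ty", "tz": the shift along the world's x, y, z normalised to -1 to 1, where 1 is 20 mm; "grip": the closure, from -1 (fully open) to 1 (shut). A call has 1 to 10 rows; each row shifts and turns the commanded pose from where the row before left it; what a row does not reach is not made up. A row lasts 1/8 s, in which the tool goes at most 62.5 mm and 10.7 degrees, less where a joint would pass 70% of its speed; a pose out of reach is approached as far as the arm can. A call with a number of a shift or a turn outside -1 to 1 is refused whole. A call with a gripper value outside its range is refused whole. The fingers move at their own pace and stop on an object; "grip_force" is the grip in N (left out, the last holds). Time passes only in rows, so rows that do not move let the fingers close. It gives the time, the measured TCP pose, the force and the opening at its end, in the units of the state.
- status.get_obs(): the state, without advancing time (a new reading comes with each control period).
- eyes.grab_frame(name): name is "side" or "top"; returns a dict with "frame" (384x512x3 uint8, blue, green, red), "range_z" (384x512 float32, m along the optical axis (not along the pixel's ray), 0 where there is no reading), "fx", "fy", "cx", "cy" (pixels), "dist_coeffs" ([k1, k2, p1, p2, k3] as OpenCV has them; the pictures are not rectified), "T" (4x4, takes a point from camera to world coordinates). Camera axes: x right, y down, z forward; pixel columns grow to the right and rows downward; lengths in m; the calibration is good to about 2 mm. A picture is of the moment at which its call begins.
- workorder.hand_in(): hands the job in, once; it reports no verdict.
Trained networks look in the newest picture that a camera, given by its name, has taken for a name from the list of things; names that differ only in an ending like _2 or _b are one class to them, and where a whole thing is asked for, a point or a joint stands for the part that bears it (a point fixed in the world has none). Each returns a list of dicts, best first, with "confidence" (0 to 1); they miss things now and then, are a little off and sometimes report something else, mostly with a low value. They report only what shows in the picture. A call takes as long as a camera call.
- spotter.boxes_of(camera, target): "position" ([column, row] as shares, 0 to 1, of the picture: columns of its width, rows of its height, amid what is visible of it).
- spotter.masks_of(camera, target): "mask" (384x512 bool, what is visible of it) and "position" ([column, row] as shares, 0 to 1, of the picture: columns of its width, rows of its height, amid what is visible of it).
The state is a dict: "clock": time; "joints": joint angles; "qvel": joint speeds; "tau": joint torques, N m; "tcp_pos": TCP position; "orientation": TCP orientation; "contact_force": force on the tool from outside, world axes, zero at the start; "moment": the same for the moment, N m; "grip_width": finger opening in m.
Only numpy, scipy, OpenCV 4.12 (cv2) and the standard library are available. Lean on these libraries where they do the work, as an engineer would, in place of code of your own. Each camera call takes 0.05 s, during which the arm holds its last target.

## Working session

There is one attempt and no reset: what is moved stays moved. The work goes in short steps, Python scripts to look and compute and a tool call to move; the robot and the scene stay as the last step left them, time stands still between calls to the robot, and variables do not carry over. Pictures are saved under pics/ and viewed, and the job is handed in when it is done.

Besides the shell and the picture viewer there is one more tool, called after ">>>" by a JSON object that holds its "method" and its "body". drive_tool: Moves the arm, as the interface text tells. Scaled input: -1 to 1 covers 20 mm each way for a shift and 8 degrees each way for a turn. Its arguments: {"type":"object","properties":{"commands":{"type":"array","items":{"type":"object","properties":{"rx":{"type":"number"},"ry":{"type":"number"},"rz":{"type":"number"},"tx":{"type":"number"},"ty":{"type":"number"},"tz":{"type":"number"},"grip":{"type":"number"}}}},"grip_force":{"type":"number"}},"required":["commands"]}

```bash
ls; mkdir -p pics
cat > h.py <<'E'
import numpy as np, cv2
from bench import status, eyes, workorder, spotter, r
np.set_printoptions(precision=4,suppress=True)
def world(f,uv):
    uv=np.asarray(uv,float).reshape(-1,2)
    K=np.array([[f['fx'],0,f['cx']],[0,f['fy'],f['cy']],[0,0,1]])
    n=cv2.undistortPoints(uv.reshape(-1,1,2),K,np.array(f['dist_coeffs'])).reshape(-1,2)
    z=f['range_z'][uv[:,1].round().astype(int).clip(0,383),uv[:,0].round().astype(int).clip(0,511)]
    P=np.c_[n*z[:,None],z]
    T=np.array(f['T']); return P@T[:3,:3].T+T[:3,3]
def proj(f,P):
    T=np.linalg.inv(np.array(f['T'])); 
    K=np.array([[f['fx'],0,f['cx']],[0,f['fy'],f['cy']],[0,0,1]])
    p,_=cv2.projectPoints(np.asarray(P,float).reshape(-1,1,3),cv2.Rodrigues(T[:3,:3])[0],T[:3,3],K,np.array(f['dist_coeffs']))
    return p.reshape(-1,2)
E
python3 - <<'E'
from h import *
o=status.get_obs(); print(o)
for c in ['top','side']:
    f=eyes.grab_frame(c); cv2.imwrite(f'pics/{c}0.png',f['frame']); print(c,f['fx'],f['cx'],f['cy'],f['T'])
    for t in ['press','ratchet_knob','knob_grip','pawl','pawl_ball','ram','cartridge','oil_bottle','cover_slips','tally_counter','forceps']:
        for d in spotter.masks_of(c,t)[:2]:
            m=d['mask']; ys,xs=np.nonzero(m)
            P=world(f,np.c_[xs,ys]); print(t,round(d['confidence'],2),np.array(d['position'])*[512,384],m.sum(),np.median(P,0))
E
```

```text
pics
{'clock': 0.0, 'joints': array([ 1.1739,  0.4778,  0.0223,  1.5565, -0.0115,  1.1093, -0.0831]), 'qvel': array([ 0.0001,  0.0016,  0.0007, -0.0009,  0.0008, -0.0005, -0.0001]), 'tau': array([ -0.0009, -59.6446,   1.6077, -28.1193,   0.0125,   0.0095,
        -0.    ]), 'tcp_pos': array([ 0.1921, -0.6464,  0.2303]), 'orientation': array([-3.107 , -0.4518,  0.0006]), 'contact_force': array([ 0.3724, -0.4721, -0.4328]), 'moment': array([ 0.0242, -0.0288, -0.0007]), 'grip_width': 0.08524177777746292}
top 387.65747080584623 256.002746099738 188.1799198644819 [[ 0.0236 -0.9857  0.1666  0.3076]
 [-0.9997 -0.0236  0.0021 -0.0198]
 [ 0.0019 -0.1666 -0.986   1.508 ]
 [ 0.      0.      0.      1.    ]]
press 0.65 [249.1904 215.3088] 2100 [0.4574 0.0132 0.0409]
ratchet_knob 0.92 [266.5984 210.0096] 719 [ 0.4612 -0.0529  0.069 ]
knob_grip 0.85 [267.9808 210.2016] 687 [ 0.4617 -0.0519  0.0691]
pawl 0.53 [276.5824 202.5984] 34 [ 0.5042 -0.097   0.089 ]
pawl 0.16 [298.5984 157.0944] 67 [ 0.6856 -0.1878  0.013 ]
oil_bottle 0.54 [350.8224 161.3952] 48 [ 0.6802 -0.3821  0.0345]
cover_slips 0.37 [2
[... 193 characters left out ...]
8397982032 254.11547151219582 193.03933648113258 [[ 0.9998 -0.0165  0.0055  0.574 ]
 [-0.0125 -0.4628  0.8864 -1.1594]
 [-0.0121 -0.8863 -0.463   0.693 ]
 [ 0.      0.      0.      1.    ]]
press 0.58 [213.0944 216.192 ] 1991 [ 0.4709 -0.0956  0.0507]
press 0.44 [210.1248 208.3968] 688 [ 0.4627 -0.0662  0.068 ]
ratchet_knob 0.9 [213.1968 210.5856] 722 [ 0.4651 -0.0669  0.068 ]
knob_grip 0.77 [214.016  209.2032] 757 [ 0.4654 -0.0669  0.0681]
pawl 0.51 [228.1984 209.8944] 75 [ 0.5104 -0.1039  0.0899]
pawl_ball 0.38 [212.48   211.3152] 664 [ 0.4642 -0.0668  0.0681]
tally_counter 0.68 [207.2064 288.3072] 287 [ 0.4684 -0.362   0.0324]
forceps 0.64 [304.5888 299.2128] 224 [ 0.6841 -0.3923  0.0282]
```

Run:
```python
import cv2
a=cv2.imread('pics/top0.png')
cv2.imwrite('pics/top0c.png',cv2.resize(a[120:270,190:390],None,fx=4,fy=4,interpolation=cv2.INTER_CUBIC))
a=cv2.imread('pics/side0.png')
cv2.imwrite('pics/side0c.png',cv2.resize(a[110:320,130:350],None,fx=2.8,fy=2.8,interpolation=cv2.INTER_CUBIC))
```

```text
(no output)
```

View pics/top0c.png

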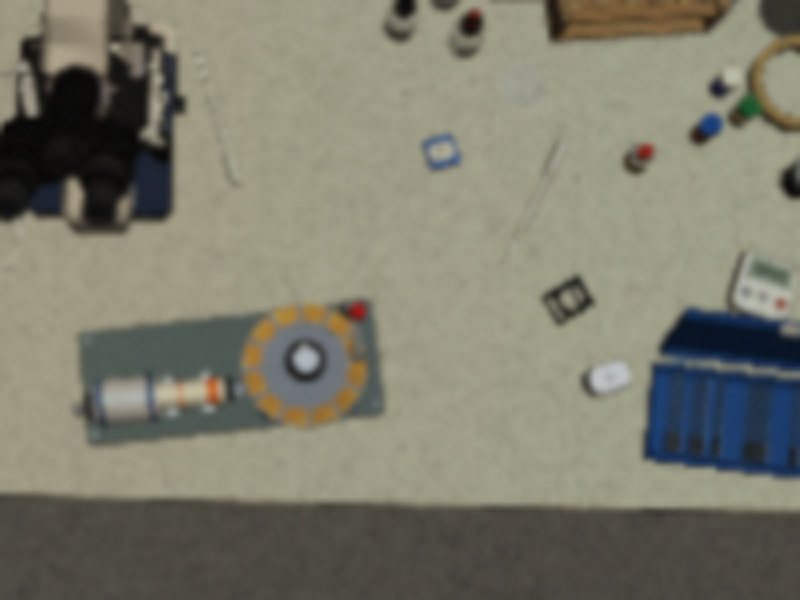

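View pics/side0c.png

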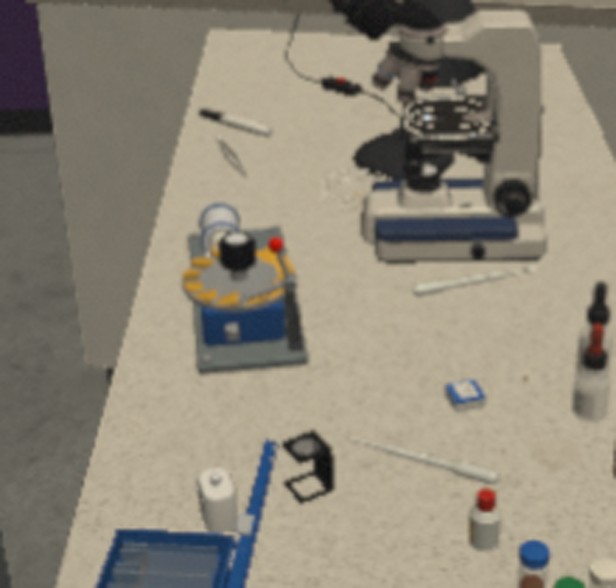

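View pics/top0.png

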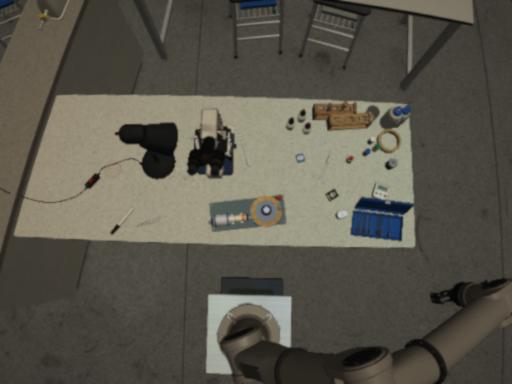

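View pics/side0.png

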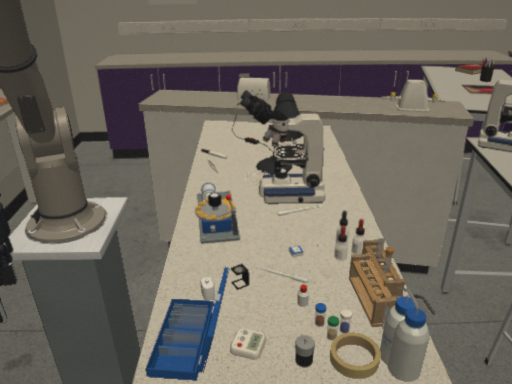

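Run:
```python
from h import *
for c in ['top','side']:
    f=eyes.grab_frame(c)
    v,u=np.mgrid[0:384,0:512]; P=world(f,np.c_[u.ravel(),v.ravel()]); col=f['frame'].reshape(-1,3).astype(int)
    ok=(P[:,0]>.36)&(P[:,0]<.6)&(P[:,1]>-.16)&(P[:,1]<.28)&(P[:,2]>-.02)
    P=P[ok];col=col[ok]
    k=P[(P[:,2]>.095)&(np.hypot(P[:,0]-.46,P[:,1]+.055)<.035)]
    print(c,'knob',len(k),k.mean(0),(k.max(0)+k.min(0))/2,k.max(0)-k.min(0))
    w=P[(P[:,2]>.06)&(P[:,2]<.085)&(np.hypot(P[:,0]-.46,P[:,1]+.055)<.09)]
    (cx,cy),R=cv2.minEnclosingCircle(w[:,:2].astype(np.float32)); print('wheel',len(w),cx,cy,R,np.median(w[:,2]))
    b=P[(P[:,2]>.006)&(P[:,2]<.02)]
    print('bench z',np.median(P[(P[:,2]<.006)][:,2]))
    bb=P[(P[:,2]>.006)]
    print('rect',cv2.minAreaRect(bb[:,:2].astype(np.float32)), len(b))
    t=P[(P[:,2]>.04)&(P[:,1]>.085)&(P[:,1]<.17)]
    print('tube',len(t),t.mean(0),t.min(0),t.max(0)); 
    red=(col[:,2]>130)&(col[:,1]<60)&(col[:,0]<70)&(P[:,2]>.08); print('red',P[red])
```

```text
top knob 76 [ 0.4637 -0.0541  0.1112] [ 0.4646 -0.055   0.11  ] [0.0369 0.0294 0.0233]
wheel 661 0.4652615189552307 -0.0602005198597908 0.06195332482457161 0.06856364830056894
bench z -0.00027522390733758506
rect ((0.4806320369243622, 0.05885639786720276), (0.43810194730758667, 0.2378913313150406), 89.8154067993164) 1121
tube 499 [0.5223 0.1219 0.2189] [0.4062 0.0851 0.0403] [0.5997 0.1699 0.3537]
red [[ 0.5132 -0.0999  0.1347]
 [ 0.5094 -0.0963  0.1353]
 [ 0.5094 -0.0999  0.1362]
 [ 0.5099 -0.1037  0.133 ]
 [ 0.5056 -0.0999  0.1373]
 [ 0.5062 -0.1037  0.1335]]
side knob 120 [ 0.4688 -0.0627  0.1067] [ 0.4681 -0.0584  0.1047] [0.0374 0.0389 0.0192]
wheel 633 0.47551485896110535 -0.0645761489868164 0.0699290856719017 0.06740388799034258
bench z -0.000201571560356828
rect ((0.49641767144203186, 0.0691927969455719), (0.41177427768707275, 0.20619310438632965), 89.51346588134766) 539
tube 398 [0.5404 0.1076 0.2508] [0.4104 0.085  0.0408] [0.5999 0.1694 0.3493]
red [[ 0.5093 -0.0979  0.1338]
 [ 0.5039 -0.1003  0.1322]
 [ 0.5065 -0.0998  0.1318]
 [ 0.5094 -0.1022  0.133 ]
 [ 0.5123 -0.1051  0.1345]
 [ 0.5039 -0.1027  0.1303]
 [ 0.5068 -0.1062  0.1321]
 [ 0.5095 -0.1059  0.1319]
 [ 0.5124 -0.1081  0.1331]
 [ 0.5067 -0.1062  0.1291]
 [ 0.5095 -0.107   0.1294]
 [ 0.5122 -0.1071  0.1294]
 [ 0.5148 -0.1054  0.1285]]
```

Run:
```python
from h import *
from scipy.optimize import least_squares
cl={}
for c in ['top','side']:
    f=eyes.grab_frame(c)
    v,u=np.mgrid[0:384,0:512]; P=world(f,np.c_[u.ravel(),v.ravel()])
    ok=(P[:,0]>.36)&(P[:,0]<.54)&(P[:,1]>-.16)&(P[:,1]<.2)&(P[:,2]>.005)&(P[:,2]<.14)
    Q=P[ok]; x0,y0=.464,-.056
    a=.12; 
    d=Q[:,:2]-[x0,y0]; L=d@np.array([[np.cos(a),-np.sin(a)],[np.sin(a),np.cos(a)]])
    # plate keep
    k=(abs(L[:,0])<.075)&(L[:,1]>-.11)&(L[:,1]<.23)
    pl=Q[k]; print(c,cv2.minAreaRect(pl[:,:2].astype(np.float32)))
    t=Q[k&(L[:,1]>.143)&(L[:,1]<.2)&(Q[:,2]>.035)]; 
    (vx,vy,px,py)=cv2.fitLine(t[:,:2].astype(np.float32),cv2.DIST_HUBER,0,.01,.01).ravel(); print('tube',len(t),np.arctan2(-vx*np.sign(vy),abs(vy)),px,py,t.max(0),t.min(0))
    w=Q[k&(Q[:,2]>.064)&(Q[:,2]<.082)&(np.hypot(L[:,0],L[:,1])<.075)]
    hull=cv2.convexHull(w[:,:2].astype(np.float32)).reshape(-1,2)
    s=least_squares(lambda p:np.hypot(hull[:,0]-p[0],hull[:,1]-p[1])-.059,[x0,y0],loss='soft_l1',f_scale=.002); print('wheel',s.x,s.cost)
    # overlay with yaw
    img=cv2.resize(f['frame'],None,fx=4,fy=4,interpolation=cv2.INTER_CUBIC)
    for a,colr in [(.12,(0,255,0))]:
        R=np.array([[np.cos(a),-np.sin(a),0],[np.sin(a),np.cos(a),0],[0,0,1]])
        def dr(pts,cc):
            q=proj(f,np.asarray(pts)@R.T+[x0,y0,0]); cv2.polylines(img,[((q+.5)*4-.5).round().astype(int)],True,cc,1)
        th=np.linspace(0,6.28,60)
        circ=lambda r,z,x=0,y=0:np.c_[x+r*np.cos(th),y+r*np.sin(th),z+0*th]
        dr(circ(.018,.112),(255,0,255)); dr(circ(.059,.075),colr); dr(circ(.008,.127,.036,-.05),(255,255,0))
        dr([[.010-.022-.0,.14,.056],[-.012,.202,.056]],colr)
        dr([[-.034,.14,.034],[-.034,.202,.034],[.010,.202,.034],[.010,.14,.034]],colr)
    u0,v0=(proj(f,[[.47,0,.05]])[0]*4).astype(int)
    cv2.imwrite(f'pics/ov_{c}.png',img[v0-250:v0+250,u0-300:u0+300])
```

```text
top ((0.4552355408668518, 0.004482626914978027), (0.1456483006477356, 0.33573466539382935), 6.397717475891113)
tube 172 0.23166616 0.4291786 0.10688567 [0.4532 0.1392 0.0616] [0.4063 0.082  0.0373]
wheel [ 0.4647 -0.0554] 7.075086593592916e-05
side ((0.461252897977829, -0.003276348114013672), (0.12346260994672775, 0.3255382180213928), 7.527592182159424)
tube 112 0.1140805 0.43189797 0.11132188 [0.4565 0.1404 0.0582] [0.4111 0.0832 0.0354]
wheel [ 0.4682 -0.0582] 4.589711112706028e-05
```

View pics/ov_top.png

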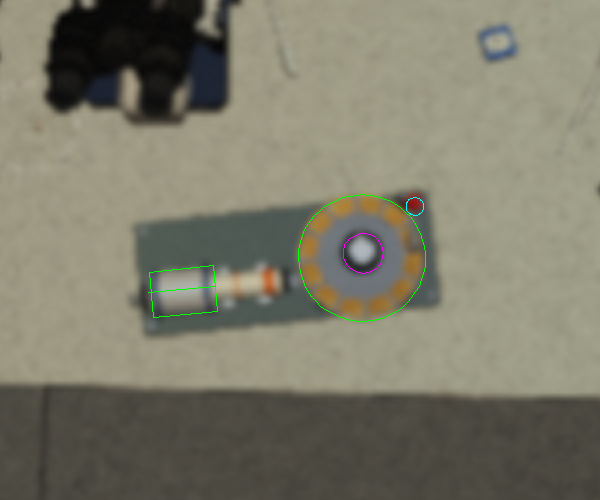

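View pics/ov_side.png

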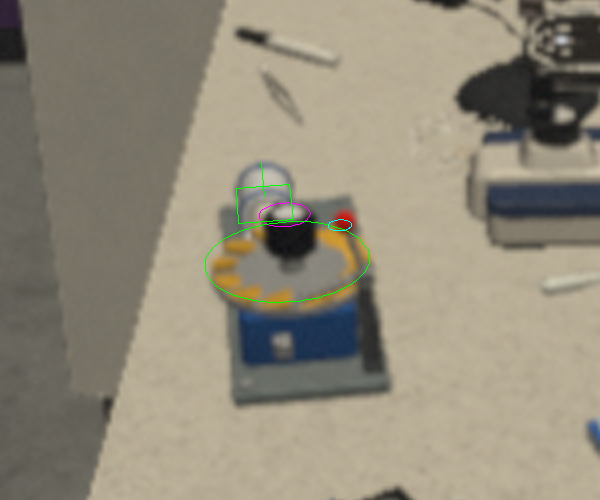

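>>> {"method": "drive_tool", "body": {"commands": [{"tx": 0.46, "ty": 1}, {"tx": 0.46, "ty": 1}, {"tx": 0.46, "ty": 1}, {"tx": 0.46, "ty": 1}, {"tx": 0.46, "ty": 1}, {"tx": 0.46, "ty": 1}, {"tx": 0.46, "ty": 1}, {"tx": 0.46, "ty": 1}, {"tx": 0.46, "ty": 1}, {"tx": 0.46, "ty": 1}]}}

```text
validation failed for argument at $.co...
```

>>> {"method": "drive_tool", "body": {"commands": [{"tx": 0.46, "ty": 1}, {"tx": 0.46, "ty": 1}, {"tx": 0.46, "ty": 1}, {"tx": 0.46, "ty": 1}, {"tx": 0.46, "ty": 1}, {"tx": 0.46, "ty": 1}, {"tx": 0.46, "ty": 1}, {"tx": 0.46, "ty": 1}, {"tx": 0.46, "ty": 1}, {"tx": 0.46, "ty": 1}]}}

```text
validation failed for argument at $.co...
```

Run:
```python
from h import *
print(status.get_obs())
```

```text
{'clock': 1.4, 'joints': array([ 1.1739,  0.477 ,  0.0224,  1.5554, -0.0115,  1.1093, -0.0831]), 'qvel': array([ 0.0014,  0.0003,  0.0006,  0.0005,  0.0006, -0.0005, -0.0013]), 'tau': array([  0.0005, -59.6321,   1.6067, -28.1541,   0.0125,   0.0017,
         0.    ]), 'tcp_pos': array([ 0.1922, -0.6471,  0.2313]), 'orientation': array([3.1089, 0.452 , 0.    ]), 'contact_force': array([-0.8458,  0.0021, -0.7125]), 'moment': array([0.0648, 0.0686, 0.0159]), 'grip_width': 0.08526938634186687}
```

>>> {"method": "drive_tool", "body": {"commands": [{"tx": 0.46, "ty": 1.0, "tz": 0.0, "rx": 0.0, "ry": 0.0, "rz": 0.0, "grip": -1.0}]}}

```text
clock: 1.52
tcp_pos: [0.2002, -0.628, 0.2311]
orientation: [3.109, 0.448, -0.001]
contact_force: [-0.4, 1.8, 0.5]
grip_width: 0.0856
```

>>> {"method": "drive_tool", "body": {"commands": [{"tx": 0.46, "ty": 1.0, "tz": 0, "rx": 0, "ry": 0, "rz": 0, "grip": -1}, {"tx": 0.46, "ty": 1.0, "tz": 0, "rx": 0, "ry": 0, "rz": 0, "grip": -1}, {"tx": 0.46, "ty": 1.0, "tz": 0, "rx": 0, "ry": 0, "rz": 0, "grip": -1}, {"tx": 0.46, "ty": 1.0, "tz": 0, "rx": 0, "ry": 0, "rz": 0, "grip": -1}, {"tx": 0.46, "ty": 1.0, "tz": 0, "rx": 0, "ry": 0, "rz": 0, "grip": -1}, {"tx": 0.46, "ty": 1.0, "tz": 0, "rx": 0, "ry": 0, "rz": 0, "grip": -1}, {"tx": 0.46, "ty": 1.0, "tz": 0, "rx": 0, "ry": 0, "rz": 0, "grip": -1}, {"tx": 0.46, "ty": 1.0, "tz": 0, "rx": 0, "ry": 0, "rz": 0, "grip": -1}, {"tx": 0.46, "ty": 1.0, "tz": 0, "rx": 0, "ry": 0, "rz": 0, "grip": -1}, {"tx": 0.46, "ty": 1.0, "tz": 0, "rx": 0, "ry": 0, "rz": 0, "grip": -1}]}}

```text
clock: 2.78
tcp_pos: [0.294, -0.4257, 0.2314]
orientation: [3.109, 0.452, 0.0]
contact_force: [-0.4, -1.1, -1.0]
grip_width: 0.0852
```

>>> {"method": "drive_tool", "body": {"commands": [{"tx": 0.46, "ty": 1.0, "tz": 0, "rx": 0, "ry": 0, "rz": 0, "grip": -1}, {"tx": 0.46, "ty": 1.0, "tz": 0, "rx": 0, "ry": 0, "rz": 0, "grip": -1}, {"tx": 0.46, "ty": 1.0, "tz": 0, "rx": 0, "ry": 0, "rz": 0, "grip": -1}, {"tx": 0.46, "ty": 1.0, "tz": 0, "rx": 0, "ry": 0, "rz": 0, "grip": -1}, {"tx": 0.46, "ty": 1.0, "tz": 0, "rx": 0, "ry": 0, "rz": 0, "grip": -1}, {"tx": 0.46, "ty": 1.0, "tz": 0, "rx": 0, "ry": 0, "rz": 0, "grip": -1}, {"tx": 0.46, "ty": 1.0, "tz": 0, "rx": 0, "ry": 0, "rz": 0, "grip": -1}, {"tx": 0.46, "ty": 1.0, "tz": 0, "rx": 0, "ry": 0, "rz": 0, "grip": -1}, {"tx": 0.46, "ty": 1.0, "tz": 0, "rx": 0, "ry": 0, "rz": 0, "grip": -1}, {"tx": 0.46, "ty": 1.0, "tz": 0, "rx": 0, "ry": 0, "rz": 0, "grip": -1}]}}

```text
clock: 4.03
tcp_pos: [0.3856, -0.2258, 0.2314]
orientation: [3.108, 0.452, 0.0]
contact_force: [-0.3, 0.6, 0.1]
grip_width: 0.0851
```

Run:
```python
from h import *
o=status.get_obs();print(o['joints'],o['tcp_pos'],o['orientation'])
```

```text
[ 0.6249  0.1119 -0.2517  2.0611  0.034   0.972  -0.9263] [ 0.3856 -0.2258  0.2314] [3.1084 0.4522 0.0003]
```

>>> {"method": "drive_tool", "body": {"commands": [{"tx": 0.46, "ty": 1.0, "tz": 0, "rx": 0, "ry": 0, "rz": 1, "grip": -1}, {"tx": 0.46, "ty": 1.0, "tz": 0, "rx": 0, "ry": 0, "rz": 1, "grip": -1}, {"tx": 0.46, "ty": 1.0, "tz": 0, "rx": 0, "ry": 0, "rz": 1, "grip": -1}, {"tx": 0.46, "ty": 1.0, "tz": 0, "rx": 0, "ry": 0, "rz": 1, "grip": -1}, {"tx": 0.46, "ty": 1.0, "tz": 0, "rx": 0, "ry": 0, "rz": 1, "grip": -1}, {"tx": 0.46, "ty": 1.0, "tz": 0, "rx": 0, "ry": 0, "rz": 1, "grip": -1}, {"tx": 0.46, "ty": 1.0, "tz": 0, "rx": 0, "ry": 0, "rz": 1, "grip": -1}, {"tx": 0.46, "ty": 1.0, "tz": 0, "rx": 0, "ry": 0, "rz": 1, "grip": -1}, {"tx": 0.38, "ty": 0.5, "tz": 0, "rx": 0, "ry": 0, "rz": 1, "grip": -1}]}}

```text
clock: 5.15
tcp_pos: [0.4667, -0.0553, 0.2315]
orientation: [2.242, 2.2, 0.0]
contact_force: [0.2, -0.5, 0.1]
grip_width: 0.0856
```

>>> {"method": "drive_tool", "body": {"commands": [{"tx": 0, "ty": 0, "tz": 0, "rx": 0, "ry": 0, "rz": 1, "grip": 0}, {"tx": 0, "ty": 0, "tz": 0, "rx": 0, "ry": 0, "rz": 1, "grip": 0}, {"tx": 0, "ty": 0, "tz": 0, "rx": 0, "ry": 0, "rz": 1, "grip": -0.4}, {"tx": 0, "ty": 0, "tz": 0, "rx": 0, "ry": 0, "rz": 1, "grip": -0.4}, {"tx": 0, "ty": 0, "tz": 0, "rx": 0, "ry": 0, "rz": 1, "grip": -0.4}, {"tx": 0, "ty": 0, "tz": 0, "rx": 0, "ry": 0, "rz": 1, "grip": -0.4}, {"tx": 0, "ty": 0, "tz": 0, "rx": 0, "ry": 0, "rz": 1, "grip": -0.4}, {"tx": 0, "ty": 0, "tz": 0, "rx": 0, "ry": 0, "rz": 1, "grip": -0.4}, {"tx": 0, "ty": 0, "tz": 0, "rx": 0, "ry": 0, "rz": 1, "grip": -0.4}]}}

```text
clock: 6.28
tcp_pos: [0.4663, -0.0565, 0.2313]
orientation: [0.523, 3.097, -0.001]
contact_force: [0.7, -0.4, -0.2]
grip_width: 0.0596
```

Run:
```python
from h import *
o=status.get_obs();print(o['joints'],o['tcp_pos'],o['orientation'],o['grip_width'])
for c in ['top','side']:
    f=eyes.grab_frame(c); P=proj(f,[[.466,-.056,.08]])[0].astype(int); a=f['frame'][P[1]-75:P[1]+75,P[0]-100:P[0]+100]
    cv2.imwrite(f'pics/{c}1.png',cv2.resize(a,None,fx=4,fy=4,interpolation=cv2.INTER_CUBIC))
    t=o['tcp_pos']; print(c,(proj(f,[t,[.466,-.056,.112]])-P+[100,75])*4)
```

```text
[ 0.5967  0.1988 -0.6786  1.9927  0.1487  0.9983  1.0829] [ 0.4663 -0.0565  0.2313] [ 0.5234  3.0975 -0.0008] 0.05964985494433012
top [[405.969  281.6261]
 [401.265  298.1101]]
side [[389.3664 105.2203]
 [398.5421 260.6609]]
```

View pics/side1.png

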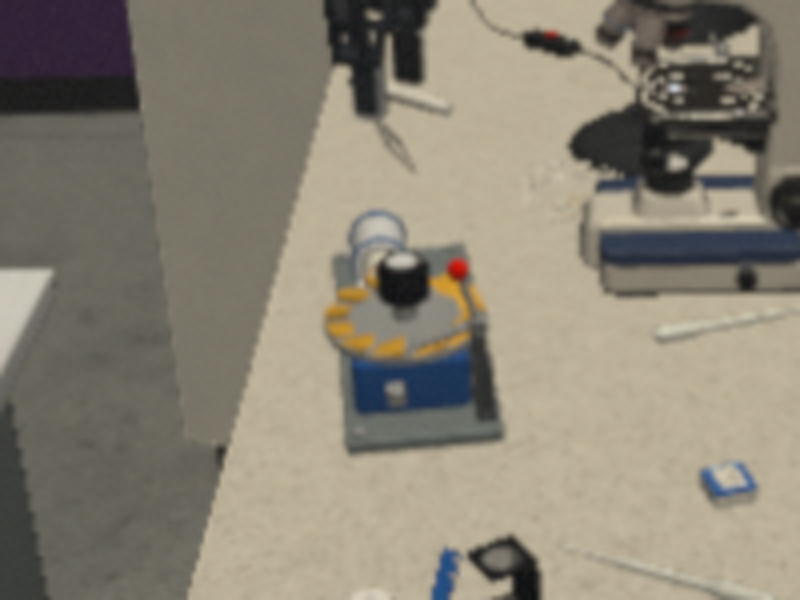

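>>> {"method": "drive_tool", "body": {"commands": [{"tx": 0.06, "ty": 0, "tz": -1, "rx": 0, "ry": 0, "rz": 0, "grip": -0.4}, {"tx": 0, "ty": 0, "tz": -1, "rx": 0, "ry": 0, "rz": 0, "grip": -0.4}, {"tx": 0, "ty": 0, "tz": -1, "rx": 0, "ry": 0, "rz": 0, "grip": -0.4}, {"tx": 0, "ty": 0, "tz": -1, "rx": 0, "ry": 0, "rz": 0, "grip": -0.4}, {"tx": 0, "ty": 0, "tz": -1, "rx": 0, "ry": 0, "rz": 0, "grip": -0.4}]}}

```text
clock: 7.0
tcp_pos: [0.4678, -0.0568, 0.1308]
orientation: [0.536, 3.095, -0.0]
contact_force: [-0.2, 0.3, 0.0]
grip_width: 0.0598
```

```bash
cat > look.py <<'E'
from h import *
import sys
n=sys.argv[1]
o=status.get_obs();print(o['clock'],o['joints'],o['tcp_pos'],o['orientation'],o['contact_force'],o['moment'],o['grip_width'])
for c in sys.argv[2:]:
    f=eyes.grab_frame(c); P=proj(f,[[.466,-.056,.1]])[0].astype(int); a=f['frame'][P[1]-50:P[1]+50,P[0]-66:P[0]+67]
    cv2.imwrite(f'pics/{c}{n}.png',cv2.resize(a,None,fx=6,fy=6,interpolation=cv2.INTER_CUBIC))
E
python3 look.py 2 side
```

```text
7.0 [ 0.5278  0.3451 -0.6331  2.091   0.2863  0.789   0.9467] [ 0.4678 -0.0568  0.1308] [ 0.5361  3.0952 -0.0003] [-0.2419  0.2647  0.0225] [-0.0254  0.0087 -0.0372] 0.05980140523405807
```

View pics/side2.png

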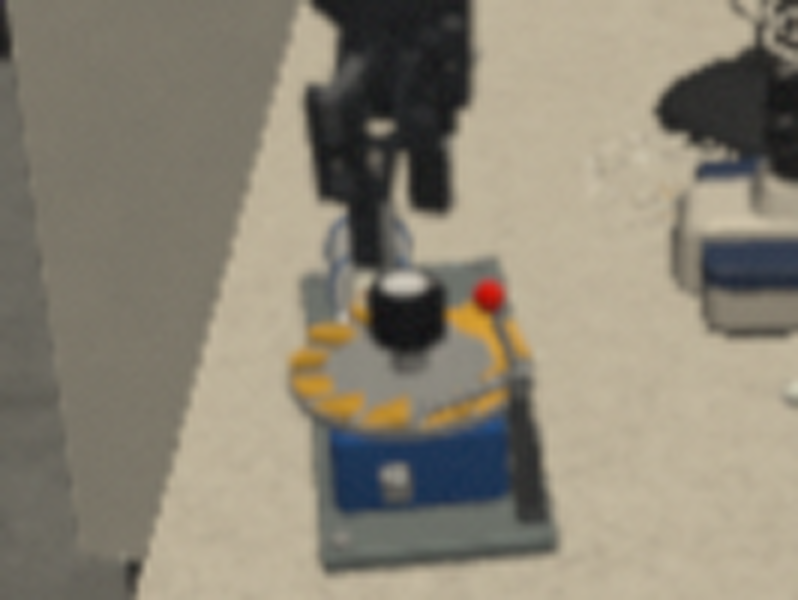

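>>> {"method": "drive_tool", "body": {"commands": [{"tx": 0.08, "ty": 0, "tz": -1, "rx": 0, "ry": 0, "rz": 0, "grip": -0.4}, {"tx": 0, "ty": 0, "tz": -1, "rx": 0, "ry": 0, "rz": 0, "grip": -0.4}, {"tx": 0, "ty": 0, "tz": -0.55, "rx": 0, "ry": 0, "rz": 0, "grip": -0.4}, {"tx": 0, "ty": 0, "tz": 0, "rx": 0, "ry": 0, "rz": 0, "grip": -0.4}]}}

```text
clock: 7.55
tcp_pos: [0.4691, -0.0569, 0.0801]
orientation: [-0.532, -3.095, 0.0]
contact_force: [-0.3, -0.2, -0.2]
grip_width: 0.06
```

>>> {"method": "drive_tool", "body": {"commands": [{"tx": 0, "ty": 0, "tz": 0, "rx": 0, "ry": 0, "rz": 0, "grip": 0.1}, {"tx": 0, "ty": 0, "tz": 0, "rx": 0, "ry": 0, "rz": 0, "grip": 0.4}, {"tx": 0, "ty": 0, "tz": 0, "rx": 0, "ry": 0, "rz": 0, "grip": 0.4}, {"tx": 0, "ty": 0, "tz": 0, "rx": 0, "ry": 0, "rz": 0, "grip": 0.4}], "grip_force": 25}}

```text
clock: 8.05
tcp_pos: [0.471, -0.0551, 0.0816]
orientation: [0.529, 3.094, 0.004]
contact_force: [0.7, 5.9, 3.2]
grip_width: 0.0353
```

```bash
python3 look.py 3 side
```

```text
8.05 [ 0.4785  0.4281 -0.5894  2.1221  0.3695  0.6872  0.8742] [ 0.471  -0.0551  0.0816] [0.5288 3.0936 0.004 ] [0.7085 5.9151 3.2258] [ 1.2221 -0.0494 -0.0642] 0.0353347744776492
```

View pics/side3.png

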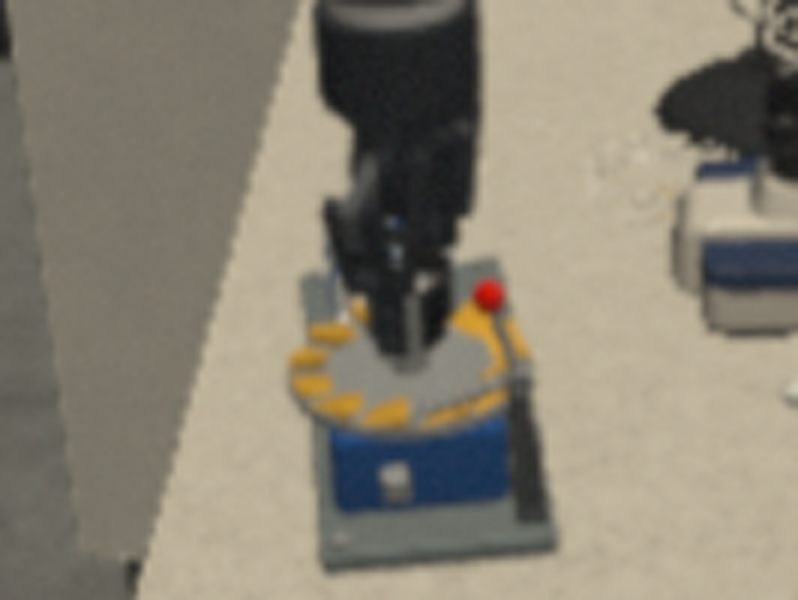

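>>> {"method": "drive_tool", "body": {"commands": [{"tx": 0.06, "ty": 0.12, "tz": 0, "rx": 0, "ry": 0, "rz": 0, "grip": 0.4}, {"tx": 0, "ty": 0, "tz": 0, "rx": 0, "ry": 0, "rz": 0, "grip": 0.4}, {"tx": 0, "ty": 0, "tz": 0, "rx": 0, "ry": 0, "rz": 0, "grip": 0.4}], "grip_force": 50}}

```text
clock: 8.48
tcp_pos: [0.471, -0.055, 0.0817]
orientation: [0.532, 3.095, -0.002]
contact_force: [-3.3, -1.7, 8.6]
grip_width: 0.0347
```

```bash
python3 look.py 3
```

```text
8.475 [ 0.4741  0.4286 -0.5872  2.1206  0.3716  0.691   0.8689] [ 0.471  -0.055   0.0817] [ 0.5317  3.0951 -0.0015] [-3.2947 -1.6712  8.6157] [0.0838 0.6801 0.0402] 0.03469359258348237
```

>>> {"method": "drive_tool", "body": {"commands": [{"tx": -0.05, "ty": 0, "tz": 0.1, "rx": 0, "ry": 0, "rz": 0, "grip": 0.4}, {"tx": 0, "ty": 0, "tz": 0, "rx": 0, "ry": 0, "rz": -0.75, "grip": 0.4}, {"tx": 0, "ty": 0, "tz": 0, "rx": 0, "ry": 0, "rz": -0.75, "grip": 0.4}, {"tx": 0, "ty": 0, "tz": 0, "rx": 0, "ry": 0, "rz": -0.75, "grip": 0.4}]}}

```text
clock: 8.98
tcp_pos: [0.4702, -0.0561, 0.0819]
orientation: [1.015, 2.972, -0.0]
contact_force: [3.9, -4.6, -13.9]
grip_width: 0.0348
```

>>> {"method": "drive_tool", "body": {"commands": [{"tx": 0, "ty": 0, "tz": 0, "rx": 0, "ry": 0, "rz": -0.75, "grip": 0.4}, {"tx": 0, "ty": 0, "tz": 0, "rx": 0, "ry": 0, "rz": -0.75, "grip": 0.4}]}}

```text
clock: 9.22
tcp_pos: [0.4696, -0.0567, 0.0819]
orientation: [1.321, 2.849, -0.002]
contact_force: [2.2, -7.0, -12.2]
grip_width: 0.0348
```

```bash
python3 look.py 4 side
```

```text
9.225 [ 0.376   0.4034 -0.463   2.1289  0.2896  0.6683  0.4186] [ 0.4696 -0.0567  0.0819] [ 1.3208  2.8495 -0.0022] [  2.2168  -6.9503 -12.1836] [-1.1805 -0.8758  0.2351] 0.034803309180231314
```

View pics/side4.png

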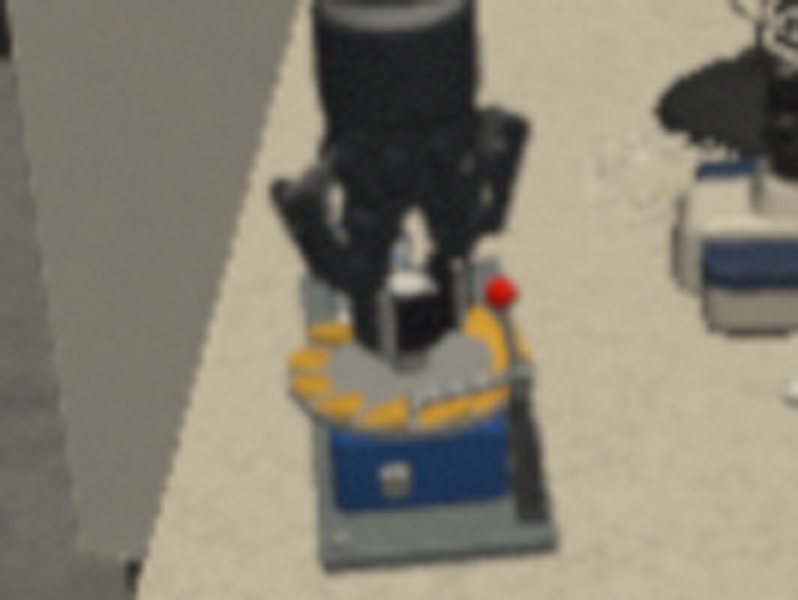

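Run:
```python
from h import *
o=status.get_obs(); t=o['tcp_pos']; a=np.radians(130.2-90)
f=eyes.grab_frame('side')
v,u=np.mgrid[0:384,0:512]; P=world(f,np.c_[u.ravel(),v.ravel()]); C=f['frame'].reshape(-1,3).max(1)
d=P-t; j=d[:,0]*np.cos(a)+d[:,1]*np.sin(a); k=-d[:,0]*np.sin(a)+d[:,1]*np.cos(a)
m=(abs(k)<.03)&(P[:,2]>.085)&(abs(j)<.1)&(P[:,2]<.25)&(C<120)
for z0 in np.arange(.085,.25,.01):
    s=m&(P[:,2]>=z0)&(P[:,2]<z0+.01)
    if s.sum(): print(round(z0,3),s.sum(),j[s].min(),j[s].max())
```

```text
0.085 47 -0.03199662874692656 0.020286972565260134
0.095 59 -0.03201701425830793 0.030884477912126437
0.105 81 -0.03329858471375067 0.029589250358957063
0.115 39 -0.031567386485561004 0.028977191013963004
0.125 75 -0.04964885812774443 0.0442980552424378
0.135 96 -0.05355343008224692 0.05226837402030304
0.145 98 -0.05802286597129088 0.054639695862764764
0.155 116 -0.06242365865151288 0.05912923188820383
0.165 103 -0.06604048111296201 0.06256430799588858
0.175 158 -0.06738167011314088 0.06338229843312149
0.185 125 -0.054116554068904664 0.053459533617967
0.195 47 -0.04008510706907061 0.03497253518741689
0.205 32 -0.038461360773396125 -0.02452992932179785
0.215 42 -0.03975916351372252 -0.024342727045742293
0.225 45 -0.03973540388854703 -0.01950676615555263
0.235 48 -0.039445907592349144 -0.022093184775883762
0.245 21 -0.03935239132300099 -0.025365303840520926
```

>>> {"method": "drive_tool", "body": {"commands": [{"tx": 0.05, "ty": -0.1, "tz": -0.05, "rx": 0, "ry": 0, "rz": -0.6, "grip": 0.4}, {"tx": 0, "ty": 0, "tz": 0, "rx": 0, "ry": 0, "rz": 0, "grip": 0.4}]}}

```text
clock: 9.57
tcp_pos: [0.4694, -0.0571, 0.0817]
orientation: [-1.434, -2.794, 0.003]
contact_force: [-5.6, -0.9, 4.1]
grip_width: 0.0345
```

```bash
cat >> look.py <<'E'
v=o['orientation']; print('yaw',np.degrees(2*np.arctan2(v[1],v[0]))%360)
if 'side' in sys.argv[2:]:
    f=eyes.grab_frame('side')
    v,u=np.mgrid[0:384,0:512]; P=world(f,np.c_[u.ravel(),v.ravel()]); C=f['frame'].reshape(-1,3).astype(int)
    red=(C[:,2]>120)&(C[:,1]<70)&(C[:,0]<80)&(np.hypot(P[:,0]-.52,P[:,1]+.1)<.05); print('ball',red.sum(),P[red].mean(0),np.c_[u.ravel(),v.ravel()][red].mean(0))
E
python3 look.py 5 side
```

```text
9.575 [ 0.3618  0.4017 -0.4446  2.1286  0.2763  0.6676  0.3513] [ 0.4694 -0.0571  0.0817] [-1.4342 -2.7935  0.0026] [-5.5965 -0.8747  4.0794] [-0.0167  0.7163 -0.0098] 0.034478162931206376
yaw 125.64758723510062
ball 15 [ 0.5107 -0.1044  0.1315] [228.4667 196.8667]
```

View pics/side5.png

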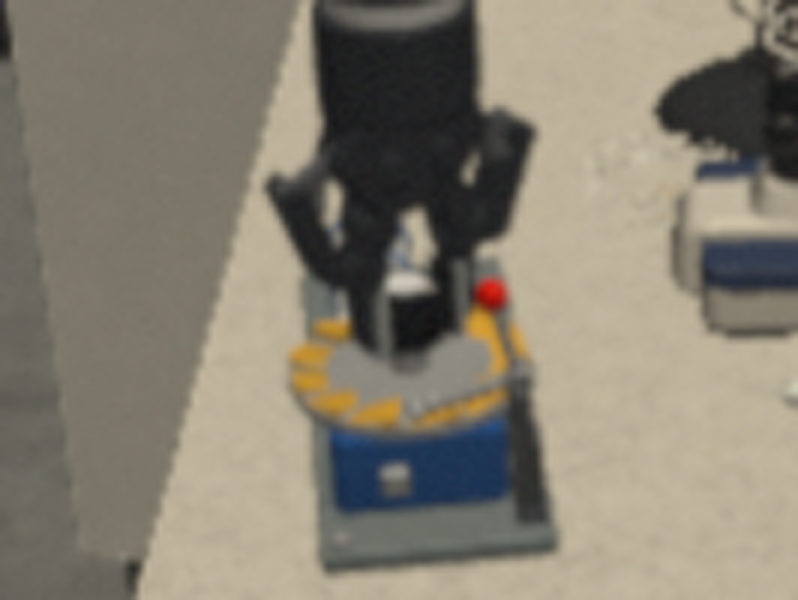

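>>> {"method": "drive_tool", "body": {"commands": [{"tx": -0.05, "ty": 0, "tz": -0.0, "rx": 0, "ry": 0, "rz": -0.625, "grip": 0.4}, {"tx": 0, "ty": 0, "tz": 0, "rx": 0, "ry": 0, "rz": -0.625, "grip": 0.4}, {"tx": 0, "ty": 0, "tz": 0, "rx": 0, "ry": 0, "rz": -0.625, "grip": 0.4}]}}

```text
clock: 10.05
tcp_pos: [0.4684, -0.0576, 0.0817]
orientation: [-1.789, -2.582, 0.004]
contact_force: [-5.1, -2.6, 5.4]
grip_width: 0.035
```

```bash
python3 look.py 5
```

```text
10.05 [ 0.3111  0.3914 -0.3825  2.1342  0.2374  0.6574  0.1243] [ 0.4684 -0.0576  0.0817] [-1.7889 -2.5816  0.0035] [-5.0701 -2.5732  5.3805] [-0.3913  0.7031  0.2843] 0.034957978614320456
yaw 110.55856896351636
```

>>> {"method": "drive_tool", "body": {"commands": [{"tx": 0, "ty": 0, "tz": -0.0, "rx": 0, "ry": 0, "rz": -0.625, "grip": 0.4}, {"tx": 0, "ty": 0, "tz": 0, "rx": 0, "ry": 0, "rz": -0.625, "grip": 0.4}]}}

```text
clock: 10.3
tcp_pos: [0.4677, -0.0578, 0.0817]
orientation: [-2.007, -2.416, 0.005]
contact_force: [-7.4, -4.1, 7.5]
grip_width: 0.0346
```

```bash
python3 look.py 5
```

```text
10.3 [ 0.2768  0.386  -0.3413  2.137   0.2117  0.653  -0.0262] [ 0.4677 -0.0578  0.0817] [-2.0066 -2.4155  0.0053] [-7.3778 -4.1381  7.5362] [-0.5128  1.0387  0.2761] 0.03456778847526466
yaw 100.56538133690589
```

>>> {"method": "drive_tool", "body": {"commands": [{"tx": 0, "ty": 0, "tz": -0.0, "rx": 0, "ry": 0, "rz": -0.4, "grip": 0.4}, {"tx": 0, "ty": 0, "tz": 0, "rx": 0, "ry": 0, "rz": -0.25, "grip": 0.4}]}}

```text
clock: 10.55
tcp_pos: [0.4673, -0.0579, 0.0817]
orientation: [-2.112, -2.323, 0.006]
contact_force: [-9.1, -3.6, 9.4]
grip_width: 0.0345
```

```bash
python3 look.py 6 side
```

```text
10.55 [ 0.259   0.3834 -0.32    2.1386  0.1984  0.6508 -0.1032] [ 0.4673 -0.0579  0.0817] [-2.1124 -2.3233  0.0063] [-9.1243 -3.5861  9.3673] [-0.6416  1.1968  0.3117] 0.03452105755107115
yaw 95.44369785937346
ball 15 [ 0.5107 -0.1038  0.1312] [228.4667 196.8667]
```

View pics/side6.png

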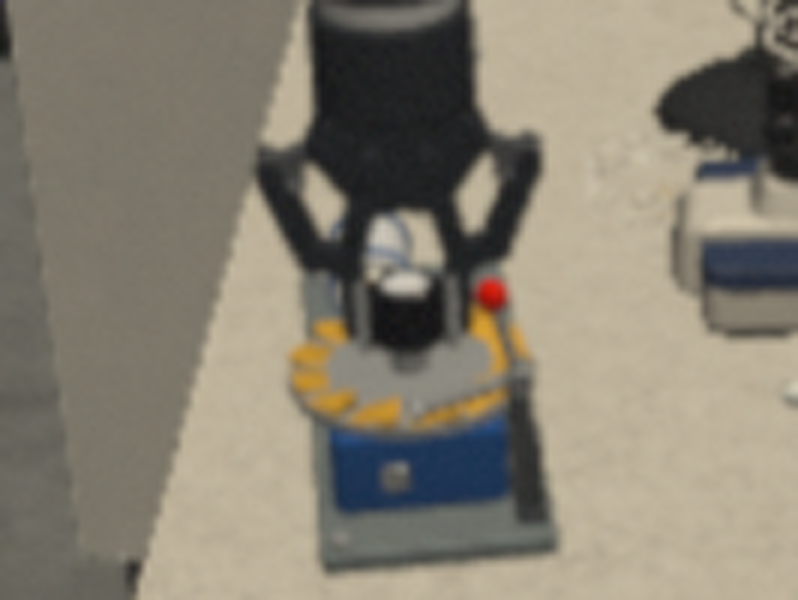

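>>> {"method": "drive_tool", "body": {"commands": [{"tx": -0.1, "ty": -0.08, "tz": 0.03, "rx": 0, "ry": 0, "rz": 0, "grip": 0.4}, {"tx": 0, "ty": 0, "tz": 0, "rx": 0, "ry": 0, "rz": 0, "grip": 0.4}]}}

```text
clock: 10.9
tcp_pos: [0.4672, -0.0579, 0.0818]
orientation: [-2.11, -2.326, -0.0]
contact_force: [-1.5, 1.2, -5.0]
grip_width: 0.0347
```

```bash
python3 look.py 5
```

```text
10.9 [ 0.2629  0.382  -0.3222  2.1409  0.1965  0.6464 -0.098 ] [ 0.4672 -0.0579  0.0818] [-2.1105 -2.3263 -0.    ] [-1.4537  1.1985 -4.9888] [ 0.2005 -0.0955  0.1669] 0.03470678993416546
yaw 95.56986618726404
```

```bash
cat > m.py <<'E'
from h import *
L=[]
for i in range(6):
    eyes.grab_frame('side'); o=status.get_obs(); L.append(np.r_[o['contact_force'],o['moment']])
print(o['clock'],np.mean(L,0),np.std(L,0))
E
python3 m.py
```

```text
11.2 [-2.5946  1.805  -3.5164  0.3422  0.0897  0.17  ] [0.4183 0.7346 0.461  0.0461 0.083  0.0374]
```

>>> {"method": "drive_tool", "body": {"commands": [{"tx": -0.02, "ty": 0, "tz": 0.0, "rx": 0, "ry": 0, "rz": -0.65, "grip": 0.4}, {"tx": -0.02, "ty": 0, "tz": 0, "rx": 0, "ry": 0, "rz": -0.65, "grip": 0.4}, {"tx": -0.02, "ty": 0, "tz": 0, "rx": 0, "ry": 0, "rz": -0.65, "grip": 0.4}], "grip_force": 60}}

```text
clock: 11.58
tcp_pos: [0.4661, -0.0579, 0.0818]
orientation: [-2.409, -2.016, 0.001]
contact_force: [-2.4, 2.7, -3.4]
grip_width: 0.0344
```

```bash
python3 m.py; python3 look.py 6
```

```text
11.875 [-3.16    2.8515 -2.8838  0.5081  0.3527  0.219 ] [0.5501 0.6993 0.2744 0.0811 0.086  0.045 ]
11.875 [ 0.2093  0.3743 -0.2585  2.1467  0.157   0.6386 -0.3322] [ 0.4661 -0.0579  0.0818] [-2.4052 -2.02    0.0006] [-3.3044  3.2042 -3.154 ] [0.6633 0.499  0.2735] 0.03482200116082474
yaw 80.04962783714154
```

>>> {"method": "drive_tool", "body": {"commands": [{"tx": -0.02, "ty": 0.02, "tz": 0.0, "rx": 0, "ry": 0, "rz": -0.6, "grip": 0.4}, {"tx": -0.02, "ty": 0, "tz": 0, "rx": 0, "ry": 0, "rz": -0.6, "grip": 0.4}, {"tx": -0.01, "ty": 0, "tz": 0, "rx": 0, "ry": 0, "rz": -0.4, "grip": 0.4}, {"tx": 0, "ty": 0, "tz": 0, "rx": 0, "ry": 0, "rz": -0.15, "grip": 0.4}, {"tx": 0, "ty": 0, "tz": 0, "rx": 0, "ry": 0, "rz": 0, "grip": 0.4}], "grip_force": 60}}

```text
clock: 12.5
tcp_pos: [0.4651, -0.0576, 0.0819]
orientation: [-2.634, -1.712, 0.001]
contact_force: [-4.7, 4.5, -1.9]
grip_width: 0.0345
```

```bash
python3 m.py; python3 look.py 7 side
```

```text
12.8 [-4.0142  3.4715 -2.6935  0.5535  0.5312  0.3383] [0.4937 0.3428 0.4662 0.0259 0.0299 0.0233]
12.8 [ 0.1603  0.3684 -0.2012  2.1522  0.1217  0.6321 -0.5443] [ 0.4651 -0.0576  0.0818] [-2.6336 -1.7117  0.0008] [-3.118   3.1908 -2.7897] [0.5936 0.4912 0.332 ] 0.03448277371994672
yaw 66.0433294046257
ball 17 [ 0.5101 -0.1043  0.132 ] [228.2353 196.7059]
```

View pics/side7.png

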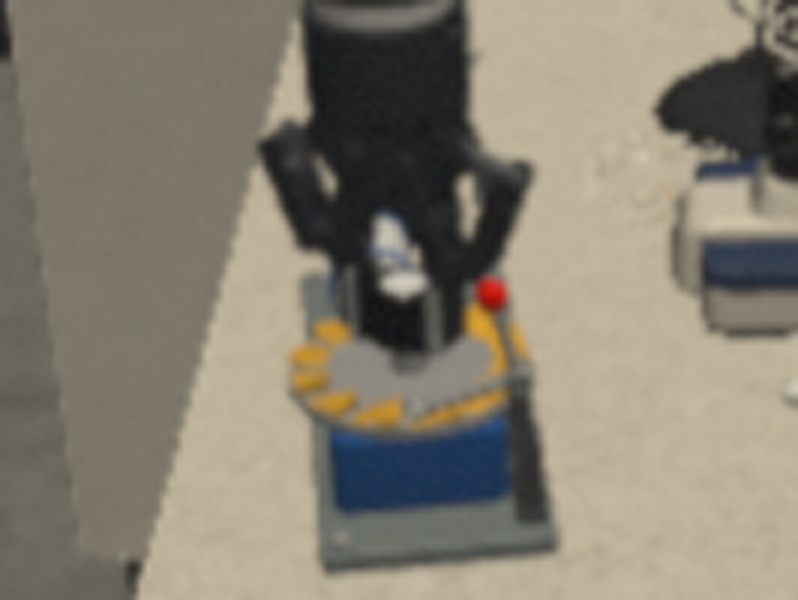

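>>> {"method": "drive_tool", "body": {"commands": [{"tx": 0, "ty": 0.0, "tz": 0.0, "rx": 0, "ry": 0, "rz": 0.15, "grip": 0.4}, {"tx": 0, "ty": 0, "tz": 0, "rx": 0, "ry": 0, "rz": 0.15, "grip": 0.4}, {"tx": 0, "ty": 0, "tz": 0, "rx": 0, "ry": 0, "rz": 0.15, "grip": 0.4}]}}

```text
clock: 13.28
tcp_pos: [0.4653, -0.0578, 0.0818]
orientation: [-2.579, -1.794, 0.0]
contact_force: [-3.6, 2.8, -4.4]
grip_width: 0.0344
```

```bash
python3 m.py; python3 look.py 7
```

```text
13.575 [-3.4416  4.0743 -3.845   0.6315  0.5121  0.3294] [0.4869 0.6227 0.3876 0.0207 0.0203 0.0295]
13.575 [ 0.1727  0.3695 -0.2157  2.1512  0.1308  0.6331 -0.4904] [ 0.4653 -0.0577  0.0818] [-2.5793 -1.7931  0.0002] [-3.4266  4.6181 -3.5642] [0.6253 0.4883 0.3377] 0.034534414673731306
yaw 69.61288861557546
```

>>> {"method": "drive_tool", "body": {"commands": [{"tx": 0, "ty": 0, "tz": 0, "rx": 0, "ry": 0, "rz": 0.1, "grip": 0.4}, {"tx": 0, "ty": 0, "tz": 0, "rx": 0, "ry": 0, "rz": 0.1, "grip": 0.4}]}}

```text
clock: 13.82
tcp_pos: [0.4654, -0.0578, 0.0818]
orientation: [-2.554, -1.829, -0.0]
contact_force: [-2.1, 3.8, -4.7]
grip_width: 0.0345
```

```bash
python3 m.py; python3 look.py 7
```

```text
14.125 [-3.0565  4.0689 -4.8374  0.6924  0.4364  0.3123] [0.3745 0.3339 0.3994 0.0329 0.0352 0.0229]
14.125 [ 0.1781  0.37   -0.2219  2.1507  0.1347  0.6335 -0.467 ] [ 0.4654 -0.0578  0.0819] [-2.5551 -1.8277 -0.0001] [-2.5298  4.2019 -4.6067] [0.7234 0.4157 0.299 ] 0.034654199286236316
yaw 71.15432707913078
```

>>> {"method": "drive_tool", "body": {"commands": [{"tx": 0, "ty": 0, "tz": 0, "rx": 0, "ry": 0, "rz": 0.1, "grip": 0.4}, {"tx": 0, "ty": 0, "tz": 0, "rx": 0, "ry": 0, "rz": 0.1, "grip": 0.4}]}}

```text
clock: 14.38
tcp_pos: [0.4655, -0.0578, 0.0819]
orientation: [-2.529, -1.864, -0.0]
contact_force: [-1.6, 4.3, -6.9]
grip_width: 0.0341
```

```bash
python3 m.py; python3 look.py 8 side
```

```text
14.675 [-2.1204  4.2066 -7.1672  0.7251  0.2177  0.1008] [0.5794 0.6232 0.5846 0.0327 0.008  0.0305]
14.675 [ 0.1837  0.3705 -0.2284  2.1503  0.1387  0.634  -0.443 ] [ 0.4655 -0.0578  0.0819] [-2.5296 -1.8629 -0.0002] [-2.4486  5.4643 -7.5834] [0.7455 0.2101 0.0903] 0.03455275493528419
yaw 72.738603997859
ball 19 [ 0.5089 -0.1033  0.1307] [227.8421 196.9474]
```

View pics/side8.png

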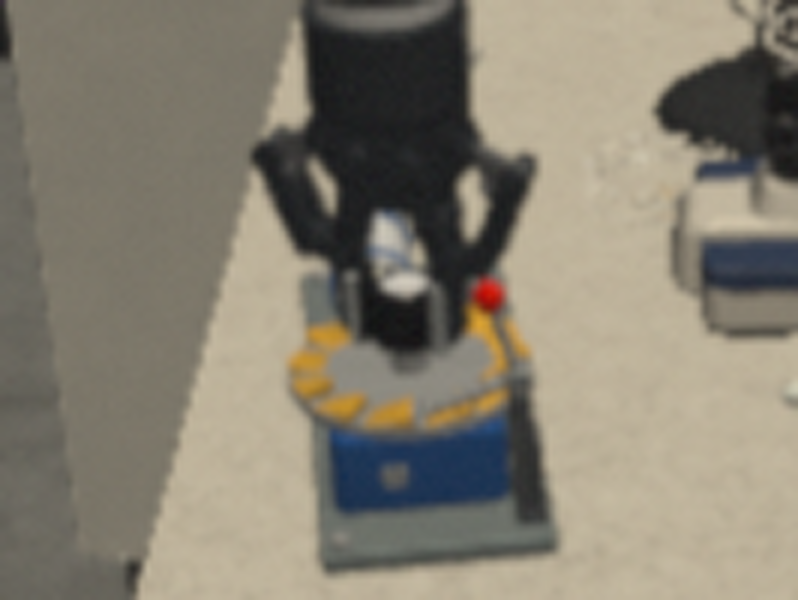

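>>> {"method": "drive_tool", "body": {"commands": [{"tx": 0, "ty": 0, "tz": 0, "rx": 0, "ry": 0, "rz": 0.07, "grip": 0.4}, {"tx": 0, "ty": 0, "tz": 0, "rx": 0, "ry": 0, "rz": 0, "grip": -0.15}, {"tx": 0, "ty": 0, "tz": 0, "rx": 0, "ry": 0, "rz": 0, "grip": -0.15}, {"tx": 0, "ty": 0, "tz": 0.0, "rx": 0, "ry": 0, "rz": 0, "grip": -0.15}]}}

```text
clock: 15.28
tcp_pos: [0.4664, -0.0584, 0.0825]
orientation: [2.52, 1.874, 0.002]
contact_force: [0.8, 0.1, -0.8]
grip_width: 0.0491
```

```bash
python3 m.py; python3 look.py 9 side
```

```text
15.575 [ 0.4806 -0.0488 -0.0808  0.0151 -0.0097  0.0023] [0.4322 0.2734 0.4318 0.024  0.0321 0.0241]
15.575 [ 0.1856  0.3705 -0.2307  2.1501  0.1402  0.6344 -0.4344] [ 0.4655 -0.0579  0.082 ] [2.5202 1.8754 0.0002] [ 0.6555  0.2445 -0.7085] [-0.0273  0.0196 -0.0124] 0.048785360031603164
yaw 73.30982517356144
ball 17 [ 0.5094 -0.1033  0.1313] [228.     196.7647]
```

View pics/side9.png

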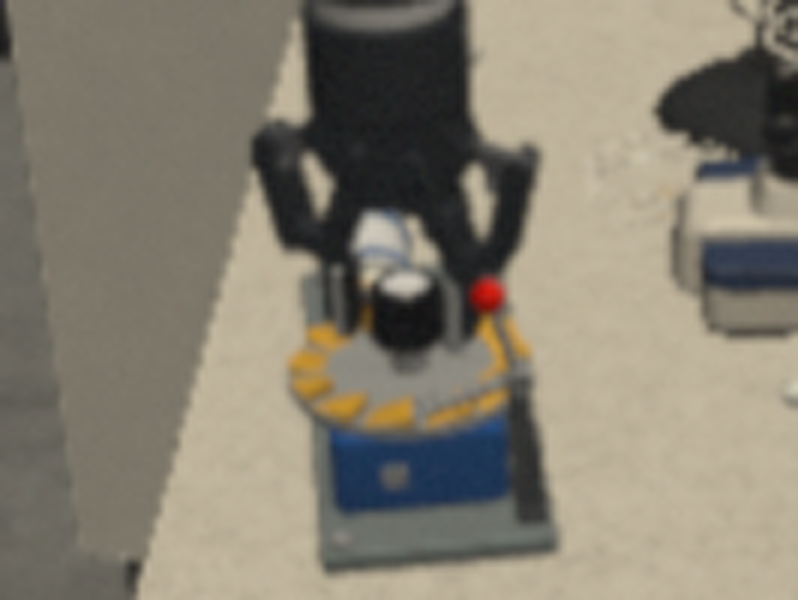

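>>> {"method": "drive_tool", "body": {"commands": [{"tx": 0, "ty": 0, "tz": 1, "rx": 0, "ry": 0, "rz": 0, "grip": -0.15}, {"tx": 0, "ty": 0, "tz": 1, "rx": 0, "ry": 0, "rz": 0, "grip": -0.15}, {"tx": 0, "ty": 0, "tz": 1, "rx": 0, "ry": 0, "rz": 0, "grip": 0.5}, {"tx": 0, "ty": 0.0, "tz": 1, "rx": 0, "ry": 0, "rz": -1, "grip": 1}, {"tx": 0.1, "ty": -0.4, "tz": 0, "rx": 0, "ry": 0, "rz": -1, "grip": 1}, {"tx": 0.1, "ty": -0.4, "tz": 0, "rx": 0, "ry": 0, "rz": -1, "grip": 1}, {"tx": 0.1, "ty": -0.4, "tz": 0, "rx": 0, "ry": 0, "rz": -1, "grip": 1}, {"tx": 0.1, "ty": -0.4, "tz": 0, "rx": 0, "ry": 0, "rz": -1, "grip": 1}, {"tx": 0.1, "ty": -0.4, "tz": 0, "rx": 0, "ry": 0, "rz": -1, "grip": 1}, {"tx": 0.1, "ty": -0.3, "tz": 0, "rx": 0, "ry": 0, "rz": -1, "grip": 1}], "grip_force": 20}}

```text
clock: 16.92
tcp_pos: [0.4774, -0.1042, 0.1618]
orientation: [3.107, 0.465, -0.0]
contact_force: [-0.6, 0.4, 0.8]
grip_width: 0.0004
```

>>> {"method": "drive_tool", "body": {"commands": [{"tx": 0, "ty": 0, "tz": 0, "rx": 0, "ry": 0, "rz": -1, "grip": 1}, {"tx": 0, "ty": 0, "tz": 0, "rx": 0, "ry": 0, "rz": -0.6, "grip": 1}]}}

```text
clock: 17.18
tcp_pos: [0.4774, -0.1039, 0.1618]
orientation: [3.139, 0.118, -0.0]
contact_force: [0.9, 1.2, 0.6]
grip_width: -0.0001
```

```bash
python3 look.py 10 side top
```

```text
17.175 [ 0.1045  0.2595 -0.0209  2.0603  0.0074  0.8221 -1.4164] [ 0.4774 -0.1039  0.1618] [ 3.1393  0.118  -0.0003] [0.9271 1.2399 0.6097] [ 0.0033 -0.0196  0.0165] -8.135029115290665e-05
yaw 4.307008221294692
ball 19 [ 0.5089 -0.1035  0.1308] [227.8421 196.9474]
```

View pics/side10.png

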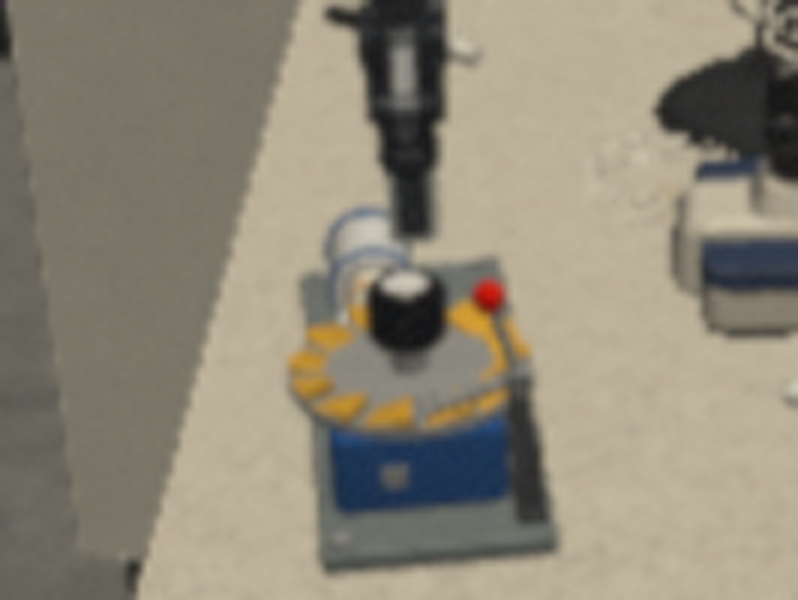

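>>> {"method": "drive_tool", "body": {"commands": [{"tx": 0, "ty": 0.1, "tz": -1, "rx": 0, "ry": 0, "rz": 0, "grip": 1}, {"tx": 0, "ty": 0, "tz": -1, "rx": 0, "ry": 0, "rz": 0, "grip": 1}, {"tx": 0, "ty": 0, "tz": -0.5, "rx": 0, "ry": 0, "rz": 0, "grip": 1}, {"tx": 0.3, "ty": 0.03, "tz": 0, "rx": 0, "ry": 0, "rz": 0, "grip": 1}, {"tx": 0.3, "ty": 0.03, "tz": 0, "rx": 0, "ry": 0, "rz": 0, "grip": 1}]}}

```text
clock: 17.95
tcp_pos: [0.4905, -0.1007, 0.1126]
orientation: [3.139, 0.124, 0.002]
contact_force: [-2.6, -0.0, 1.3]
grip_width: -0.0002
```

>>> {"method": "drive_tool", "body": {"commands": [{"tx": 0.25, "ty": 0.02, "tz": 0, "rx": 0, "ry": 0, "rz": 0, "grip": 1}, {"tx": 0.25, "ty": 0.02, "tz": 0, "rx": 0, "ry": 0, "rz": 0, "grip": 1}]}}

```text
clock: 18.2
tcp_pos: [0.4973, -0.1001, 0.1119]
orientation: [-3.139, -0.123, 0.007]
contact_force: [0.2, -0.0, -0.2]
grip_width: -0.0002
```

```bash
python3 look.py 11 side
```

```text
18.2 [ 0.0939  0.3638 -0.0225  2.0547  0.0126  0.7278 -1.429 ] [ 0.4973 -0.1001  0.1119] [-3.139  -0.123   0.0073] [ 0.1861 -0.0058 -0.2321] [0.0123 0.0646 0.0058] -0.0001802846445779209
yaw 4.489426354034322
ball 15 [ 0.5188 -0.1025  0.1322] [231.4667 196.2667]
```

View pics/side11.png

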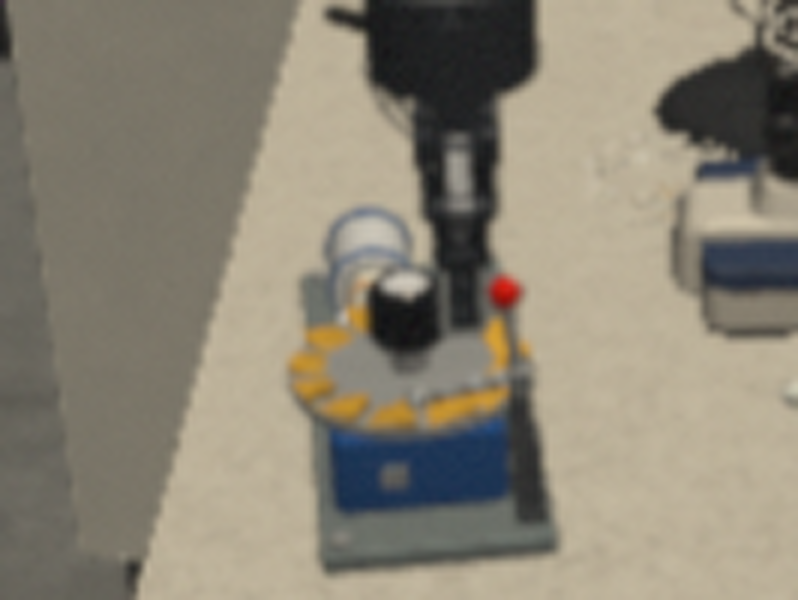

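>>> {"method": "drive_tool", "body": {"commands": [{"tx": 0.3, "ty": 0.03, "tz": 0, "rx": 0, "ry": 0, "rz": 0, "grip": 1}, {"tx": 0.3, "ty": 0.03, "tz": 0, "rx": 0, "ry": 0, "rz": 0, "grip": 1}, {"tx": 0.3, "ty": 0.03, "tz": 0, "rx": 0, "ry": 0, "rz": 0, "grip": 1}, {"tx": 0.3, "ty": 0.03, "tz": 0, "rx": 0, "ry": 0, "rz": 0, "grip": 1}, {"tx": 0.3, "ty": 0.03, "tz": 0, "rx": 0, "ry": 0, "rz": 0, "grip": 1}, {"tx": 0.3, "ty": 0.03, "tz": 0, "rx": 0, "ry": 0, "rz": 0, "grip": 1}, {"tx": 0.2, "ty": 0.02, "tz": 0, "rx": 0, "ry": 0, "rz": 0, "grip": 1}]}}

```text
clock: 19.18
tcp_pos: [0.5399, -0.0958, 0.1119]
orientation: [3.139, 0.124, 0.0]
contact_force: [-0.3, -0.8, 0.1]
grip_width: 0.0001
```

```bash
python3 look.py 12 side
```

```text
19.175 [ 0.0787  0.4185 -0.0211  1.9646  0.0125  0.7585 -1.4417] [ 0.5399 -0.0958  0.1119] [3.1391 0.1236 0.0002] [-0.2837 -0.7798  0.0746] [-0.0025 -0.0302  0.0049] 0.00014004949189349414
yaw 4.509397124192291
ball 12 [ 0.5619 -0.0989  0.1069] [247.5 203.5]
```

View pics/side12.png

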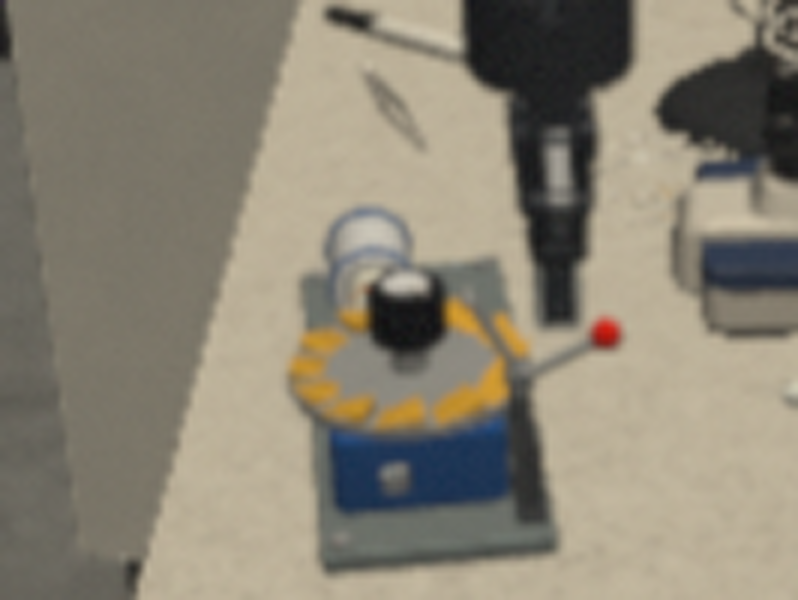

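>>> {"method": "drive_tool", "body": {"commands": [{"tx": -0.2, "ty": 0, "tz": 1, "rx": 0, "ry": 0, "rz": 0, "grip": 1}, {"tx": 0, "ty": 0, "tz": 1, "rx": 0, "ry": 0, "rz": 0, "grip": 0.5}, {"tx": 0, "ty": 0, "tz": 1, "rx": 0, "ry": 0, "rz": 1, "grip": 0}, {"tx": -0.5, "ty": 0.3, "tz": 0, "rx": 0, "ry": 0, "rz": 1, "grip": -0.25}, {"tx": -0.5, "ty": 0.3, "tz": 0, "rx": 0, "ry": 0, "rz": 1, "grip": -0.25}, {"tx": -0.5, "ty": 0.3, "tz": 0, "rx": 0, "ry": 0, "rz": 1, "grip": -0.25}, {"tx": -0.5, "ty": 0.3, "tz": 0, "rx": 0, "ry": 0, "rz": 1, "grip": -0.25}, {"tx": -0.5, "ty": 0.3, "tz": 0, "rx": 0, "ry": 0, "rz": 1, "grip": -0.25}, {"tx": -0.5, "ty": 0.3, "tz": 0, "rx": 0, "ry": 0, "rz": 1, "grip": -0.25}, {"tx": -0.45, "ty": 0.3, "tz": 0, "rx": 0, "ry": 0, "rz": 1, "grip": -0.25}]}}

```text
clock: 20.52
tcp_pos: [0.4658, -0.0538, 0.1719]
orientation: [2.593, 1.774, -0.0]
contact_force: [0.4, 0.6, 0.1]
grip_width: 0.0536
```

```bash
python3 look.py 13 side
```

```text
20.525 [ 0.2069  0.2271 -0.2556  2.0798  0.0765  0.8435 -0.464 ] [ 0.4658 -0.0538  0.1719] [ 2.5928  1.7739 -0.0004] [0.4232 0.6094 0.0552] [-0.0142  0.0031 -0.0337] 0.053596303884214935
yaw 68.75786316293889
ball 13 [ 0.5616 -0.0979  0.1068] [247.3846 203.3846]
```

View pics/side13.png

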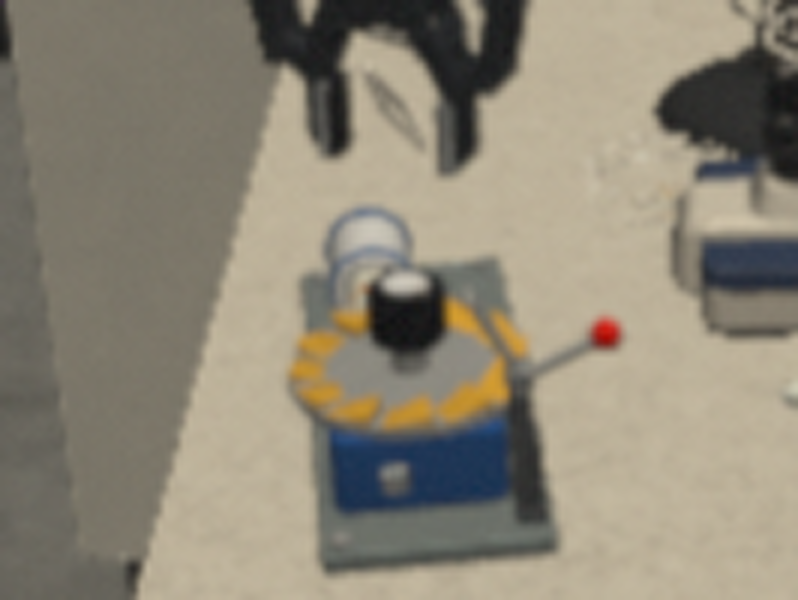

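>>> {"method": "drive_tool", "body": {"commands": [{"tx": 0.05, "ty": 0, "tz": -1, "rx": 0, "ry": 0, "rz": 0, "grip": -0.25}, {"tx": 0, "ty": 0, "tz": -1, "rx": 0, "ry": 0, "rz": 0, "grip": -0.25}, {"tx": 0, "ty": 0, "tz": -1, "rx": 0, "ry": 0, "rz": 0, "grip": -0.25}, {"tx": 0, "ty": 0, "tz": -1, "rx": 0, "ry": 0, "rz": 0, "grip": -0.25}, {"tx": 0, "ty": 0, "tz": -0.5, "rx": 0, "ry": 0, "rz": 0, "grip": -0.25}, {"tx": 0, "ty": 0, "tz": 0, "rx": 0, "ry": 0, "rz": 0, "grip": 0.4}, {"tx": 0, "ty": 0, "tz": 0, "rx": 0, "ry": 0, "rz": 0, "grip": 0.4}, {"tx": 0, "ty": 0, "tz": 0, "rx": 0, "ry": 0, "rz": 0, "grip": 0.4}], "grip_force": 40}}

```text
clock: 21.62
tcp_pos: [0.4667, -0.0537, 0.0819]
orientation: [-2.596, -1.768, 0.001]
contact_force: [-2.6, 0.5, -5.4]
grip_width: 0.0348
```

```bash
python3 m.py; python3 look.py 13
```

```text
21.925 [-3.6806  1.4154 -3.4525  0.2803  0.7644  0.0028] [0.9141 0.3441 1.0417 0.0284 0.1452 0.0347]
21.925 [ 0.1783  0.3725 -0.2325  2.1474  0.1415  0.6369 -0.5281] [ 0.4667 -0.0538  0.0818] [-2.5962 -1.7678  0.0017] [-5.0266  0.8029 -1.7118] [0.3228 0.9999 0.0175] 0.034764035099622545
yaw 68.50500495643217
```

>>> {"method": "drive_tool", "body": {"commands": [{"tx": -0.05, "ty": 0, "tz": 0, "rx": 0, "ry": 0, "rz": 0.6, "grip": 0.4}, {"tx": 0, "ty": 0, "tz": 0, "rx": 0, "ry": 0, "rz": 0.7, "grip": 0.4}, {"tx": 0, "ty": 0, "tz": 0, "rx": 0, "ry": 0, "rz": 0.7, "grip": 0.4}, {"tx": 0, "ty": 0, "tz": 0, "rx": 0, "ry": 0, "rz": 0.7, "grip": 0.4}]}}

```text
clock: 22.42
tcp_pos: [0.4668, -0.0538, 0.0819]
orientation: [2.216, 2.226, 0.001]
contact_force: [-0.5, 1.9, -6.2]
grip_width: 0.0349
```

```bash
python3 look.py 13
```

```text
22.425 [ 0.254   0.3802 -0.322   2.1437  0.1963  0.6442 -0.1995] [ 0.4668 -0.0538  0.0819] [2.2162 2.2264 0.001 ] [-0.4912  1.9316 -6.195 ] [ 0.2252  0.4233 -0.1493] 0.034914719713663125
yaw 90.26146809494979
```

>>> {"method": "drive_tool", "body": {"commands": [{"tx": 0, "ty": 0, "tz": 0, "rx": 0, "ry": 0, "rz": 0.6, "grip": 0.4}, {"tx": 0, "ty": 0, "tz": 0, "rx": 0, "ry": 0, "rz": 0.6, "grip": 0.4}]}}

```text
clock: 22.68
tcp_pos: [0.4668, -0.0538, 0.0819]
orientation: [2.023, 2.403, 0.001]
contact_force: [-1.9, 1.0, -7.2]
grip_width: 0.0347
```

```bash
python3 look.py 14 side
```

```text
22.675 [ 0.287   0.3847 -0.3612  2.1415  0.2207  0.6491 -0.055 ] [ 0.4668 -0.0538  0.0819] [2.0226 2.4034 0.0012] [-1.9052  1.0452 -7.1537] [ 0.2397  0.3812 -0.1132] 0.0347440183523986
yaw 99.83464621315709
ball 13 [ 0.5616 -0.0984  0.1063] [247.3846 203.6154]
```

View pics/side14.png

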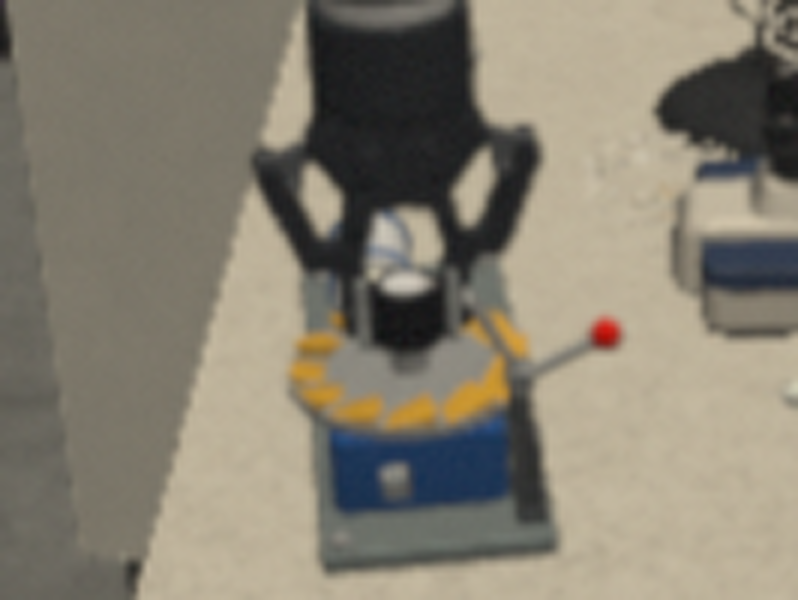

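>>> {"method": "drive_tool", "body": {"commands": [{"tx": 0, "ty": 0, "tz": 0, "rx": 0, "ry": 0, "rz": 0.6, "grip": 0.4}, {"tx": 0, "ty": 0, "tz": 0, "rx": 0, "ry": 0, "rz": 0.6, "grip": 0.4}]}}

```text
clock: 23.02
tcp_pos: [0.4669, -0.0538, 0.0819]
orientation: [1.817, 2.562, 0.001]
contact_force: [-1.4, 2.4, -7.5]
grip_width: 0.0346
```

```bash
python3 look.py 13
```

```text
23.025 [ 0.3193  0.3897 -0.3999  2.1393  0.2451  0.6543  0.0881] [ 0.4669 -0.0538  0.0819] [1.8168 2.5624 0.0011] [-1.4447  2.3915 -7.4714] [ 0.2591  0.2348 -0.086 ] 0.03461957237712158
yaw 109.32547921419057
```

>>> {"method": "drive_tool", "body": {"commands": [{"tx": 0, "ty": 0, "tz": 0, "rx": 0, "ry": 0, "rz": 0.5, "grip": 0.4}, {"tx": 0, "ty": 0, "tz": 0, "rx": 0, "ry": 0, "rz": 0.5, "grip": 0.4}]}}

```text
clock: 23.28
tcp_pos: [0.4669, -0.0538, 0.0819]
orientation: [1.634, 2.682, 0.001]
contact_force: [-0.5, 2.3, -7.5]
grip_width: 0.035
```

```bash
python3 look.py 13
```

```text
23.275 [ 0.3466  0.3944 -0.4326  2.1376  0.2657  0.659   0.2084] [ 0.4669 -0.0538  0.0819] [1.6342 2.6824 0.0012] [-0.5327  2.33   -7.5466] [ 0.2204  0.2145 -0.3295] 0.03498911266578575
yaw 117.2990131698535
```

>>> {"method": "drive_tool", "body": {"commands": [{"tx": 0, "ty": 0, "tz": 0, "rx": 0, "ry": 0, "rz": 0.5, "grip": 0.4}, {"tx": 0, "ty": 0, "tz": 0, "rx": 0, "ry": 0, "rz": 0.5, "grip": 0.4}]}}

```text
clock: 23.52
tcp_pos: [0.468, -0.0554, 0.082]
orientation: [1.447, 2.785, 0.001]
contact_force: [1.0, 5.1, -6.1]
grip_width: 0.0347
```

```bash
python3 look.py 13
```

```text
23.525 [ 0.3746  0.3998 -0.4629  2.1346  0.2875  0.6627  0.3278] [ 0.468  -0.0554  0.082 ] [1.4468 2.7854 0.0015] [ 0.9754  5.1115 -6.1393] [ 1.1758  0.0092 -0.4654] 0.034673248981714755
yaw 125.10301423040713
```

>>> {"method": "drive_tool", "body": {"commands": [{"tx": 0, "ty": 0, "tz": 0, "rx": 0, "ry": 0, "rz": 0, "grip": -0.25}, {"tx": 0, "ty": 0, "tz": 0, "rx": 0, "ry": 0, "rz": 0, "grip": -0.25}, {"tx": 0, "ty": 0, "tz": 0, "rx": 0, "ry": 0, "rz": 0, "grip": -0.25}, {"tx": 0, "ty": 0, "tz": 1, "rx": 0, "ry": 0, "rz": 0, "grip": -0.25}, {"tx": 0, "ty": 0, "tz": 1, "rx": 0, "ry": 0, "rz": 0, "grip": -0.25}, {"tx": 0, "ty": 0, "tz": 1, "rx": 0, "ry": 0, "rz": 0, "grip": -0.25}, {"tx": 0, "ty": 0, "tz": 1, "rx": 0, "ry": 0, "rz": 0, "grip": -0.25}, {"tx": 0, "ty": 0, "tz": 1, "rx": 0, "ry": 0, "rz": 0, "grip": -0.25}, {"tx": 0, "ty": -1, "tz": 1, "rx": 0, "ry": 0, "rz": 0, "grip": -0.25}, {"tx": 0, "ty": -1, "tz": 1, "rx": 0, "ry": 0, "rz": 0, "grip": -0.25}]}}

```text
clock: 24.78
tcp_pos: [0.4666, -0.094, 0.2229]
orientation: [1.442, 2.79, 0.0]
contact_force: [0.5, 0.5, 0.1]
grip_width: 0.0535
```

>>> {"method": "drive_tool", "body": {"commands": [{"tx": -0.5, "ty": -1, "tz": 0, "rx": 0, "ry": 0, "rz": 0, "grip": -0.25}, {"tx": -0.5, "ty": -1, "tz": 0, "rx": 0, "ry": 0, "rz": 0, "grip": -0.25}, {"tx": -0.5, "ty": -1, "tz": 0, "rx": 0, "ry": 0, "rz": 0, "grip": -0.25}, {"tx": -0.5, "ty": -1, "tz": 0, "rx": 0, "ry": 0, "rz": 0, "grip": -0.25}, {"tx": -0.5, "ty": -1, "tz": 0, "rx": 0, "ry": 0, "rz": 0, "grip": -0.25}, {"tx": -0.5, "ty": -1, "tz": 0, "rx": 0, "ry": 0, "rz": 0, "grip": -0.25}, {"tx": -0.5, "ty": -1, "tz": 0, "rx": 0, "ry": 0, "rz": 0, "grip": -0.25}, {"tx": -0.5, "ty": -1, "tz": 0, "rx": 0, "ry": 0, "rz": 0, "grip": -0.25}]}}

```text
clock: 25.78
tcp_pos: [0.3863, -0.2544, 0.2222]
orientation: [1.443, 2.79, -0.0]
contact_force: [0.1, -0.0, -0.6]
grip_width: 0.0536
```

```bash
python3 look.py 20 side top
python3 - <<'E'
import cv2,numpy as np
from h import *
f=eyes.grab_frame('top'); g=eyes.grab_frame('side')
P=proj(f,[[.466,-.056,.1]])[0].astype(int); Q=proj(g,[[.466,-.056,.1]])[0].astype(int)
def cr(a,p): return cv2.resize(a[p[1]-28:p[1]+28,p[0]-38:p[0]+38],None,fx=5,fy=5,interpolation=cv2.INTER_CUBIC)
out=np.vstack([np.hstack([cr(cv2.imread('pics/top0.png'),P),cr(f['frame'],P)]),np.hstack([cr(cv2.imread('pics/side0.png'),Q),cr(g['frame'],Q)])])
cv2.imwrite('pics/cmp20.png',out); print(out.shape)
E
```

```text
25.775 [ 0.7908  0.1598 -0.3771  2.0338  0.0718  0.9595  0.9928] [ 0.3863 -0.2544  0.2222] [ 1.4433  2.7897 -0.0001] [ 0.0955 -0.04   -0.5904] [0.0196 0.013  0.0099] 0.053597794626086506
yaw 125.28996680061451
ball 13 [ 0.5616 -0.0992  0.1068] [247.3846 203.6154]
(560, 760, 3)
```

View pics/cmp20.png

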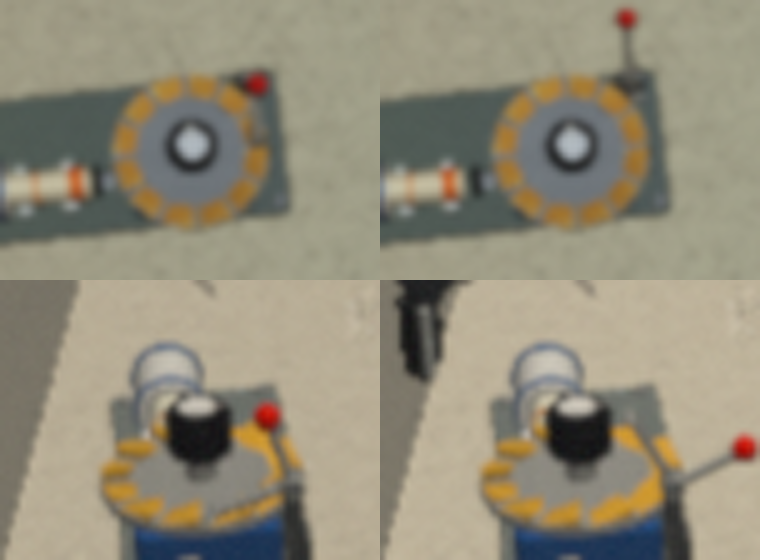

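Run:
```python
from h import *
C=np.array([.467,-.0545,.073]); B=np.arctan2
f=eyes.grab_frame('top')
ref={'0':cv2.imread('pics/top0.png'),'now':f['frame']}
ang=np.radians(np.arange(0,360,1.)); 
sig={}
for k,im in ref.items():
    s=[]
    for r in (.045,.05,.055):
        p=proj(f,np.c_[C[0]+r*np.cos(ang),C[1]+r*np.sin(ang),C[2]+0*ang]).astype(np.float32)
        v=cv2.remap(im,p[:,0].reshape(1,-1),p[:,1].reshape(1,-1),cv2.INTER_CUBIC)[0].astype(float)
        s.append(v[:,2]-v[:,0])
    sig[k]=np.mean(s,0)
m=np.ones(360,bool); m[270:350]=False   # pawl sector masked
for d in range(-16,17,2):
    b=np.roll(sig['now'],d); mm=m&np.roll(m,d); print(d,round(np.corrcoef(sig['0'][mm],b[mm])[0,1],3),end=' ')
# along press y through ram: gray profile
print()
a=.11
for k,im in ref.items():
    y=np.arange(.06,.16,.004); L=np.c_[-.012+0*y,y]; W=np.c_[C[0]+L[:,0]*np.cos(a)-L[:,1]*np.sin(a),C[1]+L[:,0]*np.sin(a)+L[:,1]*np.cos(a),.045+0*y]
    p=proj(f,W).astype(np.float32); v=cv2.remap(im,p[:,0].reshape(1,-1),p[:,1].reshape(1,-1),cv2.INTER_CUBIC)[0]; print(k,v.mean(1).astype(int), (v[:,2].astype(int)-v[:,0]))
```

```text
-16 -0.783 -14 -0.786 -12 -0.691 -10 -0.487 -8 -0.172 -6 0.217 -4 0.604 -2 0.891 0 1.0 2 0.895 4 0.609 6 0.223 8 -0.167 10 -0.483 12 -0.689 14 -0.784 16 -0.782 
0 [107 103  77  64 108 146 136 120 140 168 177 177 177 174 163 163 173 178
 179 178 166 134 117 149 170] [  0  -9  -5   6  23  53 107 140 104  53  35  34  34  36  57  60  42  33
  32  28  13 -11 -19  -3   3]
now [108 105  78  49  62 106 146 144 122 134 164 177 177 178 176 167 167 177
 181 180 168 135 119 151 172] [  0  -9  -6  -2   0  14  47  94 138 114  61  37  34  34  37  57  57  41
  33  28  13 -11 -20  -3   4]
```

Run:
```python
from h import *
print(workorder.hand_in())
```

```text
the job is handed in; nothing more can be done
None
```

I wound the knob three clicks clockwise and eased it back onto the pawl. With the hand off everything it stayed there for more than 0.5 s. I then pushed the red ball over, so the pawl rests clear of the wheel, and wound the knob counter-clockwise until the torque rose at its stop. The job was handed in at about 26 s of the 72 s limit, and no verdict was reported.

**Last checks**
- **Knob:** the wheel teeth match the starting picture with no measurable turn, and the ram pad is back where it began, so it is at its stop.
- **Pawl:** the red ball lies at its flipped-over position.
- **Cartridge:** it sits about 5 mm further in than at the start, so its rear face is at roughly 82 mm (needs at least 78.5 mm).
- **Robot:** clear of the press, with contact force near zero. It made no contact with the bystanders that I noticed, but I did not measure their positions again at the end.

**Less certain:** I could only work out the holding force from the knob torque, not measure it. It came to about 31 N before release, probably 27 to 31 N after. That is inside the 10 to 35 N window, but near the upper limit. Torque readings taken before and while easing back did not show the friction difference I expected, so allow 3 N or so of error. That could put it at or just under 35 N.

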